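# Stack the second mug and ring for the packer

### The arm

A 7-joint arm with a two-finger parallel gripper is mounted at the origin on the work surface. World frame = base frame: x ahead of the robot, y to its left, z up, the work surface at z = 0. Lengths are in m, angles in rad, forces in N, time in s.
With the tool pointing down it reaches from about 0.425 to 0.925 m from the base axis. Payload 6.8 kg.
Tool frame: the origin (TCP) lies at the very end of the fingers, on their centre line; the grasp point (between the pads) lies 19 mm behind it; z points along the fingers, y is the line along which they close (so a half turn about z gives the same grasp; the last joint's range is limited). The gripper opens to 85 mm and grips with 20 to 120 N. Pads are 22 mm wide; open, the fingers measure 114 mm over their backs; the gripper's body (76 mm by 85 mm) begins 54 mm behind the grasp point. The pads swing forward as they close: fully open they stand 13 mm farther back than shut.
Start: joints at [-1.385, 0.477, 0.022, 1.555, -0.011, 1.109, -0.083], TCP at [0.195, 0.646, 0.196] pointing down, gripper open.
Joint ranges: [-2.96, 2.96], [-0.34, 2.1], [-1.41, 1.46], [0.24, 2.44], [-1.37, 4.51], [0.17, 1.92], [-2.96, 2.96]. Speed limits (rad/s): [2.39, 2.39, 3.14, 3.14, 3.14, 3.14, 3.14].

### API

Orientations are given as a unit quaternion [x, y, z, w].
In Python, from cell import manip gives the robot as it stands. The module is installed in compiled form; this text tells all that it offers.
- The arm moves only by the tool send_rows, never from a script. Its arguments are lists of equal length, an entry for each row: "translation": the shift along the tool's x, y, z in units of 400 mm (1.0 is 400 mm), a list of three; "turn": the turn, a rotation vector about the tool's x, y, z in units of 30 degrees (1.0 is 30 degrees), a list of three. A call has 1 to 20 rows; each row is the pose to reach, as a shift and turn from the pose commanded when the call began, along the tool's axes at that moment; what a row does not reach only later rows make up. A row lasts 1/10 s, in which the tool goes at most 50 mm and 8.59 degrees, less where a joint would pass 70% of its speed; a pose out of reach is approached as far as the arm can. A call with a number of a shift or a turn outside -1 to 1 is refused whole. A call with a gripper value outside its range is refused whole. "fingers" is the opening, from -1 (shut) to 1 (fully open), so that 0 is half open, set as the call begins (left out, the last holds). The fingers move at their own pace and stop on an object; "grip_force" is the grip in N (left out, the last holds). Time passes only in rows, so rows that repeat a pose let the fingers close. It gives the time, the measured TCP pose, the force, the opening and the grip force at its end, in the units of the state.
- manip.get_obs(): the state, without advancing time (a new reading comes with each control period).
- manip.get_image(name): name is "scene" or "top" or "wrist"; returns the picture (400x640x3 uint8, red, green, blue); there is no depth.
- manip.camera_info(name): a dict with "intrinsics" (3x3 intrinsics, pixels), "R" (3x3) and "t" (3): a world point X has camera coordinates R X + t. Camera axes: x right, y down, z forward; pixel columns grow to the right and rows downward; lengths in m; the calibration is good to about 2 mm. The wrist camera is an equidistant fisheye: a pixel r from the principal point sees the ray r / f radians off the axis. A picture is of the moment at which its call begins: read the wrist's pose just before it. camera_info takes no time and is no camera call; for the wrist camera it gives the pose at the moment of the call.
- manip.job_done(): hands the job in; it is judged then, once.
Trained networks look in the newest picture that a camera, given by its name, has taken for a name from the list of things; names that differ only in an ending like _2 or _b are one class to them, and where a whole thing is asked for, a point or a joint stands for the part that bears it (a point fixed in the world has none). Each returns a list of dicts, best first, with "confidence" (0 to 1); they miss things now and then, are a little off and sometimes report something else, mostly with a low value. They report only what shows in the picture. A call takes as long as a camera call. They do not tell look-alikes from the thing itself.
- manip.recognise(camera, query): "centre" ([column, row] in pixels, amid what is visible of it).
The state is a dict: "time": time; "q": joint angles; "qd": joint speeds; "joint_torque": joint torques, N m; "tool_pos": TCP position; "tcp_rot": TCP orientation; "wrist_force": force on the tool from outside, world axes, zero at the start; "ft_torque": the same for the moment, N m; "finger_gap": finger opening in m; "grasp_force": force on a finger pad.
Only numpy, scipy, OpenCV 4.12 (cv2) and the standard library are available. Lean on these libraries where they do the work, as an engineer would, in place of code of your own. Each camera call takes 0.05 s, during which the arm holds its last target. There are 200 camera calls.

### The job

At the pottery stall a pair of mugs is to be handed over for packing: set the loose mug down (do not drop it) on the mug that stands on the rubber mat, fully seated in its rim and with the two handles fanned about a quarter turn apart, and let go. Then call the packer: press the plunger of the counter bell under the display rack all the way down to its stop for a moment and let it come back up. The pair stays on the rubber mat, the other wares stay where they stand, and the rack is not to be bumped.

Things in the scene. Friction and masses are not known exactly. Their poses are not given: they have to be found in the camera images.
- mug: Loose white ceramic mug, 0.3 kg, on the bare table. 90 mm high, 84 mm outer diameter; 4.5 mm wall, can be pinched at the rim from above; inner floor at 20 mm. Below 14 mm a foot tapers from 71 to 58 mm. Origin: centre of underside, z up. Handle along +y: 11 mm thick loop out to 75 mm from the axis, top 5 mm above the rim, tail 8 mm above the underside: handles in line clash when stacked.
- mug_low: Mug of the same shape and size standing on the rubber mat; it stays there. Origin: centre of its underside, z up, handle along its +y. The other mug's foot drops 14 mm into its 75 mm wide mouth until the shoulder rests on the rim; that mug's origin is then 76 mm above this one's.
- mat: Round dark rubber mat fixed to the table, 124 mm across, 6 mm thick. Origin: centre of its underside.
- bell: Steel counter bell fixed to the table under the rack's shelf: base 92 mm across, dome top 45 mm above the table, plunger on its vertical axis. Origin: centre of the underside.
- plunger_top (a point): Centre of the top face of the bell's plunger head, a steel mushroom knob 34 mm across (flat top 28 mm across) and 12 mm thick; 73 mm above the table when up. It moves with the plunger.
- plunger (a joint): Travel of the plunger in m: 0 up, grows as it is pressed straight down, 0.014 at its stop. The spring takes 3 N to start and 6.5 N at the stop, and lifts it again when released.
- rack: Fixed rack: wooden shelf 260 mm wide (y), x from -35 to +75 mm, underside 225 mm above the table, ceramics on it up to 326 mm; two 22 mm posts at x 55, y +-119 mm. Origin on the table, z up; open -x side faces the robot. The shelf overhangs the bell (near x = 0), 152 mm above its head: the tool must come in from the -x side, leaning 35 to 45 degrees from vertical, upper end to -x.
- planter: Bystander: small terracotta pot, 76 mm across, 62 mm high. Origin: centre of the underside.
- jar: Bystander: blue ceramic jar with a wooden cap, 64 mm across, 100 mm high. Origin: centre of the underside.
- bowls: Bystander: stack of white bowls, 104 mm across, 70 mm high. Origin: centre of the underside.
Mind the look-alikes: they are no part of the job. What is meant by the mat is not purple, and is the smaller of those in its own colour.

How it is judged:
By the outcome, as a careful person would: the job done as asked, in the order asked, and still so for the second after the job is handed in, with the robot touching nothing.
It also fails if it takes over 61 s, if anything falls off the work surface, if the arm or the gripper's body presses on something with over 40 N, if the wrist force passes 120 N, or if a joint passes its speed limit or range.

## Working session

There is one attempt and no reset: what is moved stays moved. The work goes in short steps, Python scripts to look and compute and a tool call to move; the robot and the scene stay as the last step left them, time stands still between calls to the robot, and variables do not carry over. Pictures are saved under pics/ and viewed, at most 10 in all, crops included, and the job is handed in when it is done.

Besides the shell and the picture viewer there is one more tool, called in YAML: its name, and indented under it one key for each argument. send_rows: Moves the arm, as the interface text tells. Its arguments: {"type":"object","properties":{"translation":{"type":"array"},"turn":{"type":"array"},"fingers":{"type":"number"},"grip_force":{"type":"number"}},"required":["translation","turn"]}

```bash
mkdir -p pics; python3 - <<'E'
from cell import manip
import cv2,numpy as np
for n in ("scene","top"):
    im=manip.get_image(n); cv2.imwrite(f"pics/{n}0.png",im[:,:,::-1])
    c=manip.camera_info(n); print(n,np.round(c["intrinsics"],1).tolist(),np.round(c["R"],4).tolist(),np.round(c["t"],4).tolist())
    for q in ("mug","mat","bell","plunger_top","rack","planter","jar","bowls"):
        print(q,[(np.round(d["centre"]).tolist(),round(d["confidence"],2)) for d in manip.recognise(n,q)])
o=manip.get_obs();print(o["time"],o["tool_pos"],o["tcp_rot"],o["finger_gap"])
E
```

```text
scene [[375.9, 0.0, 323.1], [0.0, 375.9, 204.4], [0.0, 0.0, 1.0]] [[-0.6983, 0.7157, 0.0116], [0.5934, 0.5879, -0.5497], [-0.4003, -0.377, -0.8353]] [0.3873, -0.3357, 1.5268]
mug [([320.0, 169.0], 0.57)]
mat [([376.0, 219.0], 0.88), ([409.0, 326.0], 0.86)]
bell [([276.0, 186.0], 0.84), ([278.0, 174.0], 0.72)]
plunger_top [([276.0, 175.0], 0.61)]
rack [([267.0, 149.0], 0.78), ([359.0, 282.0], 0.48)]
planter [([432.0, 249.0], 0.6)]
jar [([268.0, 150.0], 0.61), ([279.0, 235.0], 0.4)]
bowls [([279.0, 235.0], 0.88)]
top [[425.4, 0.0, 322.4], [0.0, 425.4, 199.5], [0.0, 0.0, 1.0]] [[0.0228, -0.9997, -0.0009], [-0.981, -0.0221, -0.1928], [0.1927, 0.0053, -0.9812]] [0.0215, 0.5977, 1.2227]
mug [([362.0, 240.0], 0.66)]
mat [([192.0, 172.0], 0.74), ([275.0, 240.0], 0.71), ([259.0, 191.0], 0.68), ([358.0, 241.0], 0.52)]
bell [([386.0, 203.0], 0.87)]
plunger_top [([200.0, 239.0], 0.18)]
rack [([400.0, 175.0], 0.94)]
planter [([358.0, 243.0], 0.4)]
jar [([455.0, 243.0], 0.67)]
bowls [([330.0, 146.0], 0.94)]
0.9 [0.19548198 0.64610951 0.1956145 ] [ 1.46402506e-01  9.89225104e-01  1.40584989e-05 -1.01148728e-05] 0.08554828480557868
```

View pics/scene0.png

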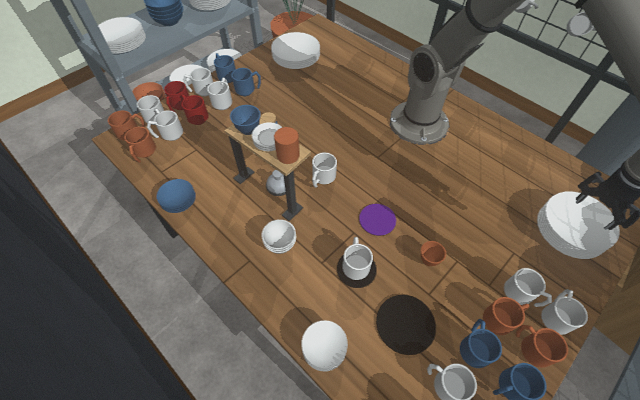

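View pics/top0.png

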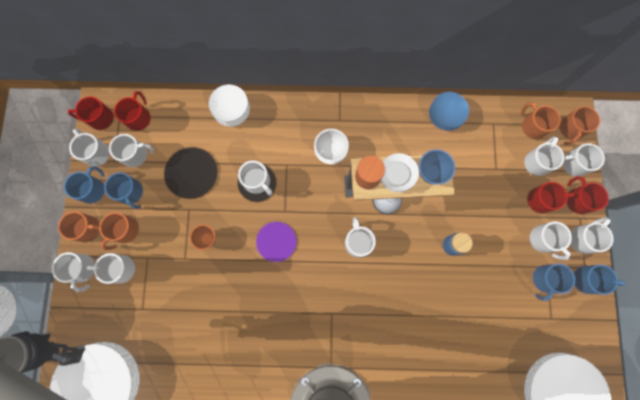

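The loose mug is at top (360,240) and scene (323,168). It stands alone on the bare table between the rack and the purple mat. The mat candidates in the top picture are purple (276,241), large black (190,172) and small black with a mug on it (256,180). The small black one fits, being not purple and the smaller of the black pair. The bell is at top (387,203), under the shelf. I'll confirm this in one enlarged crop.

```bash
python3 - <<'E'
import cv2,numpy as np
a=cv2.imread("pics/top0.png");b=cv2.imread("pics/scene0.png")
def cr(im,u,v,w,h,k): return cv2.resize(im[v:v+h,u:u+w],None,fx=k,fy=k,interpolation=cv2.INTER_CUBIC)
# tiles 400x300 : 80x60 at x5
t=[cr(a,220,150,80,60,5),cr(a,330,205,80,60,5),cr(b,315,225,80,60,5),cr(b,255,145,80,60,5)]
cv2.imwrite("pics/crop1.png",np.vstack([np.hstack(t[:2]),np.hstack(t[2:])]))
E
```

```text
(no output)
```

View pics/crop1.png

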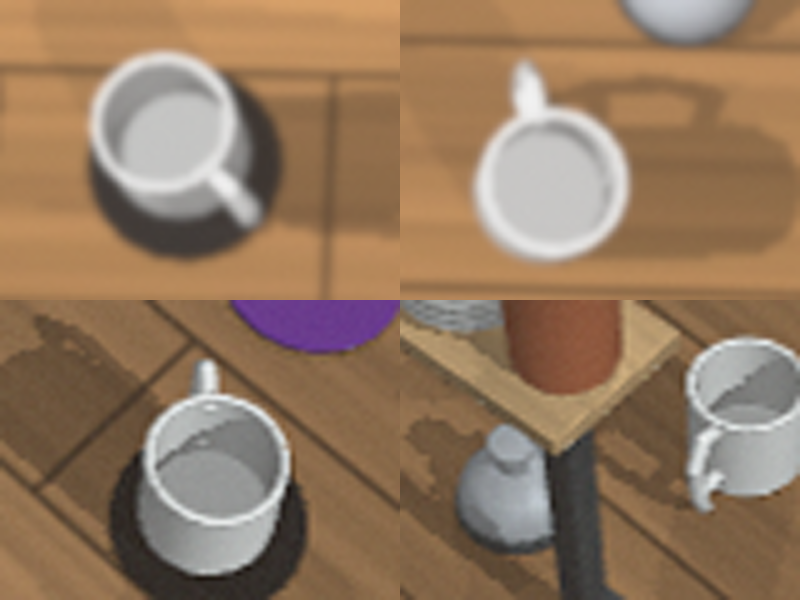

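The crop shows mug_low standing on the small black mat with its rim centre at about top (252.4,174.2). Its handle tip is near (269.6,192.6). The loose mug is on bare wood with its rim at (360.1,241.3) and handle tip near (354,217.6). The bell knob top is at scene (277,172).

```bash
cat > h.py <<'E'
from cell import manip
import numpy as np
from scipy.spatial.transform import Rotation as Rn
def ray(n,uv):
    c=manip.camera_info(n);K=np.array(c["intrinsics"]);R=np.array(c["R"]);t=np.array(c["t"])
    if n=="wrist":
        d=np.array([(uv[0]-K[0,2])/K[0,0],(uv[1]-K[1,2])/K[1,1]]);r=np.linalg.norm(d)
        v=np.r_[np.sinc(r/np.pi)*d,np.cos(r)]
    else: v=np.linalg.solve(K,[uv[0],uv[1],1])
    return -R.T@t,R.T@v
def atz(n,uv,z):
    o,d=ray(n,uv);return (o+d*(z-o[2])/d[2])[:2]
def proj(n,X):
    c=manip.camera_info(n);K=np.array(c["intrinsics"]);p=np.array(c["R"])@X+np.array(c["t"])
    if n=="wrist":
        r=np.hypot(*p[:2]);th=np.arctan2(r,p[2]);return K[:2,2]+K[0,0]*th*p[:2]/r
    return (K@p/p[2])[:2]
def plan(pos,R):
    "shift/turn from current commanded (measured) pose, in move units"
    o=manip.get_obs();R0=Rn.from_quat(o["tcp_rot"])
    d=R0.inv().apply(np.array(pos)-o["tool_pos"])/.4
    w=(R0.inv()*R).as_rotvec(degrees=True)/30
    return np.round(d,3),np.round(w,3)
E
python3 - <<'E'
from h import *
P=lambda s,x:print(s,np.round(x,4))
for s,n,uv,z in [("low rim","top",(252.4,174.2),.096),("low tip","top",(269.6,192.6),.09),("loose rim","top",(360.1,241.3),.09),("loose tip","top",(354.2,217.6),.085),
 ("low rim","scene",(357.9,256.4),.096),("loose rim","scene",(323.9,161.3),.09),("knob","scene",(277,172.2),.073),
 ("belltop","top",(387,203),.03),("shelfL","top",(352,199),.235),("shelfR","top",(453,194),.235),
 ("jar","top",(462,243),.1),("planter","top",(203,237),.062),("bowls","top",(331,146),.07),("purple","top",(276,241),.0)]:
    P(s+" "+n,atz(n,uv,z))
c=manip.camera_info("wrist");print(c)
E
```

```text
low rim top [0.661  0.2434]
low tip top [0.6079 0.1908]
loose rim top [ 0.4706 -0.0764]
loose tip top [ 0.5399 -0.0592]
low rim scene [0.6643 0.2461]
loose rim scene [ 0.4747 -0.0757]
knob scene [ 0.6119 -0.1654]
belltop top [ 0.596  -0.1635]
shelfL top [ 0.5653 -0.0424]
shelfR top [ 0.5844 -0.3041]
jar top [ 0.4713 -0.3661]
planter top [0.4755 0.3848]
bowls top [0.7619 0.0125]
purple top [0.4744 0.1758]
{'intrinsics': array([[309.70691629,   0.        , 322.52254119],
       [  0.        , 309.70691629, 202.85223096],
       [  0.        ,   0.        ,   1.        ]]), 'R': array([[ 2.89054988e-01,  9.57312032e-01,  9.41923588e-04],
       [ 9.22856103e-01, -2.78912546e-01,  2.65601967e-01],
       [ 2.54526673e-01, -7.59043135e-02, -9.64082314e-01]]), 't': array([-0.67602184, -0.03516161,  0.37896498])}
```

```bash
cat >> h.py <<'E'
def down(ydeg):
    a=np.radians(ydeg);y=np.array([np.cos(a),np.sin(a),0]);z=np.array([0,0,-1.]);return Rn.from_matrix(np.c_[np.cross(y,z),y,z])
E
python3 - <<'E'
from h import *
print(plan([.45,.28,.23],down(35)));print(plan([.434,-.0856,.20],down(14)))
E
```

```text
(array([-0.874, -0.692, -0.086]), array([ 0.   , -0.   ,  1.272]))
(array([-1.101, -1.578, -0.011]), array([ 0.   , -0.   ,  1.972]))
```

send_rows:
  translation:
    - [-0.1, -0.08, -0.01]
    - [-0.2, -0.16, -0.02]
    - [-0.3, -0.24, -0.03]
    - [-0.4, -0.32, -0.04]
    - [-0.5, -0.4, -0.05]
    - [-0.6, -0.48, -0.06]
    - [-0.7, -0.55, -0.07]
    - [-0.8, -0.63, -0.08]
    - [-0.87, -0.69, -0.09]
    - [-0.87, -0.69, -0.09]
    - [-0.87, -0.69, -0.09]
    - [-0.87, -0.69, -0.09]
    - [-0.87, -0.69, -0.09]
  turn:
    - [0, 0, 0.1]
    - [0, 0, 0.2]
    - [0, 0, 0.3]
    - [0, 0, 0.4]
    - [0, 0, 0.5]
    - [0, 0, 0.6]
    - [0, 0, 0.7]
    - [0, 0, 0.8]
    - [0, 0, 0.9]
    - [0, 0, 1.0]
    - [0, 0, 1.0]
    - [0, 0, 1.0]
    - [0, 0, 1.0]
  fingers: 0.0

```text
time: 2.2
tool_pos: [0.4478, 0.2824, 0.2314]
tcp_rot: [0.396, 0.918, -0.0, -0.0]
wrist_force: [-0.4, -0.2, -0.3]
finger_gap: 0.0426
grasp_force: 0.0
```

```bash
python3 - <<'E'
from h import *
print(manip.get_obs()["tool_pos"],manip.get_obs()["finger_gap"],plan([.434,-.0856,.20],down(14)))
E
```

```text
[0.44775172 0.28242094 0.23141538] 0.04262429422834247 (array([-0.645, -0.657,  0.078]), array([-0.001, -0.001,  0.979]))
```

send_rows:
  translation:
    - [-0.08, -0.08, 0.01]
    - [-0.16, -0.16, 0.02]
    - [-0.24, -0.24, 0.03]
    - [-0.32, -0.33, 0.04]
    - [-0.4, -0.41, 0.05]
    - [-0.48, -0.49, 0.06]
    - [-0.56, -0.57, 0.07]
    - [-0.645, -0.657, 0.078]
    - [-0.645, -0.657, 0.078]
    - [-0.645, -0.657, 0.078]
    - [-0.645, -0.657, 0.078]
  turn:
    - [0, 0, 0.12]
    - [0, 0, 0.24]
    - [0, 0, 0.36]
    - [0, 0, 0.48]
    - [0, 0, 0.6]
    - [0, 0, 0.72]
    - [0, 0, 0.84]
    - [0, 0, 0.98]
    - [0, 0, 0.98]
    - [0, 0, 0.98]
    - [0, 0, 0.98]

```text
time: 3.3
tool_pos: [0.4337, -0.0853, 0.2003]
tcp_rot: [0.616, 0.788, 0.0, -0.0]
wrist_force: [0.4, -0.1, -0.6]
finger_gap: 0.0431
grasp_force: 0.0
```

```bash
python3 - <<'E'
from h import *
import cv2
print(plan([.434,-.0856,.20],down(14)))
im=manip.get_image("wrist");cv2.imwrite("pics/w1.png",im[:,:,::-1])
a=np.linspace(0,2*np.pi,24)
im=im[:,:,::-1].copy()
for t in a:
    for r,col in((.042,(0,0,255)),(.0375,(0,255,0))):
        u=proj("wrist",np.array([.4725+r*np.cos(t),-.076+r*np.sin(t),.09])); cv2.circle(im,tuple(int(round(x)) for x in u),1,col,-1)
cv2.imwrite("pics/w1o.png",im)
E
```

```text
(array([-0.001,  0.   ,  0.001]), array([-0.   , -0.001, -0.001]))
```

View pics/w1o.png

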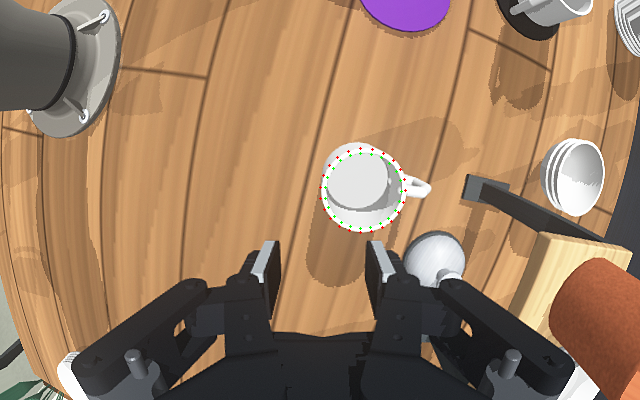

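The overlay of the estimated rim lies on the mug within a few mm, and the handle points to the image right with its tip at (430,188). I'll check the rim fit on an enlarged crop.

```bash
python3 - <<'E'
from h import *
import cv2
im=cv2.imread("pics/w1.png");k=6;u0,v0=305,130
c=cv2.resize(im[v0:v0+115,u0:u0+133],None,fx=k,fy=k,interpolation=cv2.INTER_CUBIC)[:600,:798]
for t in np.linspace(0,2*np.pi,40):
    for r,z,col in((.042,.09,(0,0,255)),(.029,.0,(255,0,0))):
        u=proj("wrist",np.array([.4725+r*np.cos(t),-.076+r*np.sin(t),z])); cv2.circle(c,(int((u[0]-u0+.5)*k),int((u[1]-v0+.5)*k)),1,col,-1)
cv2.imwrite("pics/w1c.png",c)
E
```

```text
(no output)
```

View pics/w1c.png

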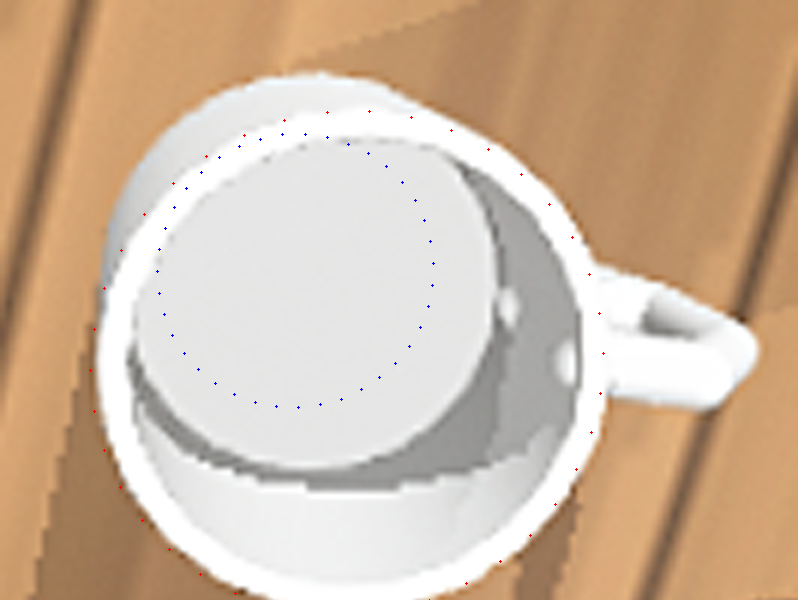

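```bash
python3 - <<'E'
from h import *
k=6
f=lambda x,y,z:atz("wrist",(305+(x+.5)/k-.5,130+(y+.5)/k-.5),z)
c=f(352,351,.09)
for p in ((620,366),(700,380)):
    a=f(*p,.088)-c;print(c,a,np.hypot(*a),np.degrees(np.arctan2(a[1],a[0])))
from h import *
print(plan([.434,-.0855,.06],down(14)))
E
```

```text
[ 0.47175487 -0.07275539] [0.04479602 0.00840495] 0.04557769657471192 10.626691461573548
[ 0.47175487 -0.07275539] [0.05922487 0.00964392] 0.060004921836189364 9.248620353430043
(array([-0.001,  0.   ,  0.351]), array([-0., -0., -0.]))
```

send_rows:
  translation:
    - [0, 0, 0.05]
    - [0, 0, 0.1]
    - [0.002, 0, 0.15]
    - [0.002, 0, 0.2]
    - [0.002, 0, 0.25]
    - [0.002, 0, 0.29]
    - [0.002, 0, 0.32]
    - [0.002, 0, 0.34]
    - [0.002, 0, 0.35]
    - [0.002, 0, 0.35]
  turn:
    - [0, 0, 0]
    - [0, 0, 0]
    - [0, 0, 0]
    - [0, 0, 0]
    - [0, 0, 0]
    - [0, 0, 0]
    - [0, 0, 0]
    - [0, 0, 0]
    - [0, 0, 0]
    - [0, 0, 0]

```text
time: 4.35
tool_pos: [0.4333, -0.0858, 0.0603]
tcp_rot: [0.617, 0.787, -0.0, -0.0]
wrist_force: [0.6, -0.0, 1.1]
finger_gap: 0.0424
grasp_force: 0.0
```

send_rows:
  translation:
    - [0, 0, 0]
    - [0, 0, 0]
    - [0, 0, 0]
    - [0, 0, 0]
    - [0, 0, 0]
    - [0, 0, 0]
    - [0, 0, 0]
    - [0, 0, 0]
  turn:
    - [0, 0, 0]
    - [0, 0, 0]
    - [0, 0, 0]
    - [0, 0, 0]
    - [0, 0, 0]
    - [0, 0, 0]
    - [0, 0, 0]
    - [0, 0, 0]
  fingers: -1
  grip_force: 45

```text
time: 5.15
tool_pos: [0.4332, -0.0861, 0.0604]
tcp_rot: [0.617, 0.787, -0.0, -0.0]
wrist_force: [-0.6, 0.3, 0.2]
finger_gap: -0.0001
grasp_force: 0.0
```

```bash
python3 - <<'E'
from h import *
import cv2
im=manip.get_image("wrist")[:,:,::-1]
c=cv2.resize(im[110:400,180:500],None,fx=1.25,fy=1.25)
t=manip.get_image("top")[:,:,::-1][190:290,300:420]
t=cv2.resize(t,None,fx=3.2,fy=3.2,interpolation=cv2.INTER_CUBIC)
o=np.zeros((400,800,3),np.uint8);o[:c.shape[0],:400]=c;o[:320,400:784]=t
cv2.imwrite("pics/w2.png",o)
E
```

```text
(no output)
```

View pics/w2.png

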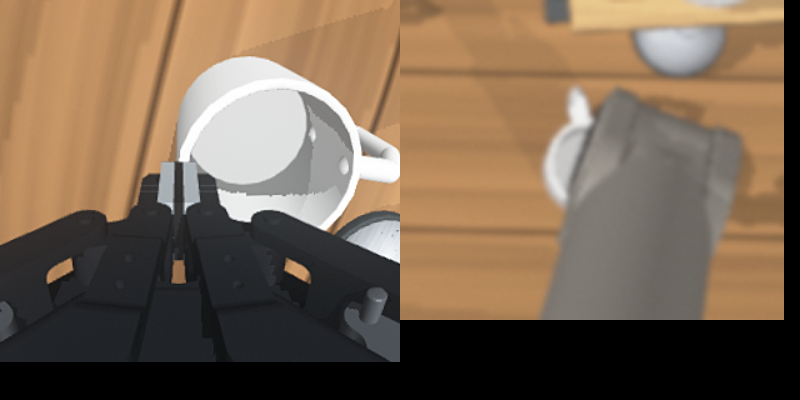

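The mug is upright. The pads look shut right at the rim's left edge (wrist about (324,240)), and the gap reads 0, so the grasp probably missed. I'll measure how the rim lies relative to the pads.

```bash
python3 - <<'E'
from h import *
import cv2
o=manip.get_obs();p=np.array(o["tool_pos"]);R=Rn.from_quat(o["tcp_rot"]);print(o["finger_gap"],o["grasp_force"],o["time"])
im=manip.get_image("wrist")[:,:,::-1].copy()
k=5;u0,v0=290,140
c=cv2.resize(im[v0:v0+120,u0:u0+160],None,fx=k,fy=k,interpolation=cv2.INTER_CUBIC)
def dot(X,col,s=2):
    u=proj("wrist",X);cv2.circle(c,(int((u[0]-u0+.5)*k),int((u[1]-v0+.5)*k)),s,col,-1)
for t in np.linspace(0,2*np.pi,50):
    dot(np.array([.4722+.042*np.cos(t),-.0745+.042*np.sin(t),.09]),(0,0,255))
dot(p,(255,0,0),5);dot(p-R.apply([0,0,.019]),(0,200,0),5)
dot(p+R.apply([0.011,0,0]),(255,0,255),4)
cv2.imwrite("pics/w3.png",c)
E
```

```text
0.00029919811113501116 0.0 5.25
```

View pics/w3.png

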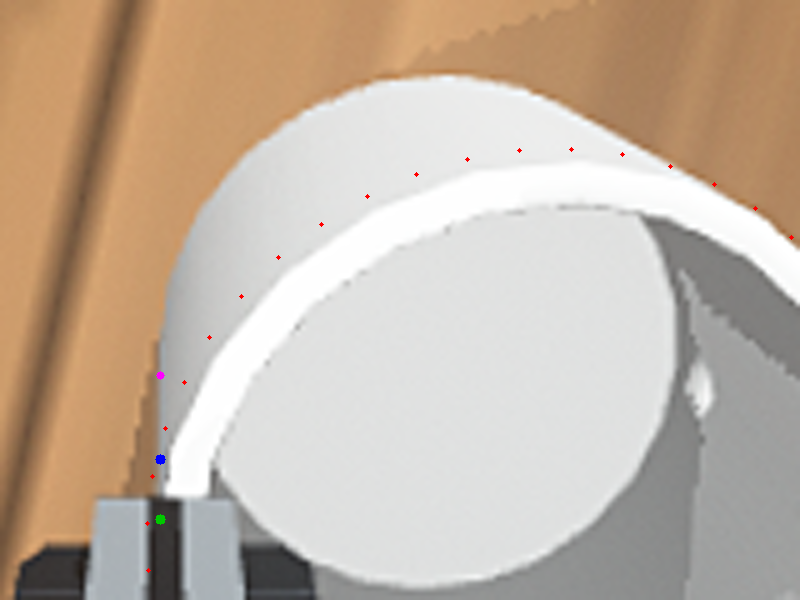

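```bash
python3 - <<'E'
from h import *
from scipy.optimize import least_squares
P=np.array([(170,480),(190,410),(238,338),(300,270),(400,200),(480,170),(580,162),(670,175),(755,225),(798,268)],float)
P=P/5-.5+.1+[290,140]
for fz in (None,.09):
    def res(s):
        z=s[2] if fz is None else fz
        return [np.hypot(*(atz("wrist",p,z)-s[:2]))-.042 for p in P]
    s=least_squares(res,[.472,-.0745,.09]);print(s.x,np.round(np.array(s.fun)*1e3,1))
o=manip.get_obs()
c=manip.camera_info("wrist");R=np.array(c["R"]);t=np.array(c["t"]);print("cam",-R.T@t,"axis",R[2], "q",np.round(o["q"],3),o["joint_torque"].round(1) if hasattr(o["joint_torque"],"round") else o["joint_torque"])
T=Rn.from_quat(o["tcp_rot"]);print("cam in tool",T.inv().apply(-R.T@t-o["tool_pos"]))
E
```

```text
[ 0.47504271 -0.07662684  0.08294502] [ 0.3  0.3 -0.5 -0.6 -0.1  0.3  0.2  0.6 -0.1 -0.5]
[ 0.47372058 -0.07602054  0.09      ] [-0.4 -0.1 -0.5 -0.3  0.3  0.6  0.5  0.6 -0.5 -1.2]
cam [ 0.41759371 -0.02012992  0.24007841] axis [ 0.0632261  -0.25742279 -0.96422817] q [-0.404  0.334  0.545  2.242 -0.292  0.632  0.594] [ -0.  -34.6   5.  -17.8   0.    0.   -0. ]
cam in tool [ 0.0677644   0.00048202 -0.17970565]
```

The rim is still at (0.4737,-0.076), so the mug has not moved. In the picture the fingertips end about 35 mm short of the stated TCP, so the pads closed just above the rim. I'll reopen, go 25 mm lower (still clear of the inner floor and the body) and close again.

send_rows:
  translation:
    - [0, 0, 0]
    - [0, 0, 0]
    - [0, 0, 0]
    - [0, 0, 0]
    - [0, 0, 0]
    - [0, 0, 0.02]
    - [0, 0.004, 0.04]
    - [0, 0.004, 0.055]
    - [0, 0.004, 0.0625]
    - [0, 0.004, 0.0625]
  turn:
    - [0, 0, 0]
    - [0, 0, 0]
    - [0, 0, 0]
    - [0, 0, 0]
    - [0, 0, 0]
    - [0, 0, 0]
    - [0, 0, 0]
    - [0, 0, 0]
    - [0, 0, 0]
    - [0, 0, 0]
  fingers: 0

```text
time: 6.3
tool_pos: [0.4343, -0.0858, 0.0348]
tcp_rot: [0.617, 0.787, -0.0, -0.0]
wrist_force: [0.4, 0.2, 0.7]
finger_gap: 0.0428
grasp_force: 0.0
```

send_rows:
  translation:
    - [0, 0, 0]
    - [0, 0, 0]
    - [0, 0, 0]
    - [0, 0, 0]
    - [0, 0, 0]
    - [0, 0, 0]
    - [0, 0, 0]
    - [0, 0, 0]
  turn:
    - [0, 0, 0]
    - [0, 0, 0]
    - [0, 0, 0]
    - [0, 0, 0]
    - [0, 0, 0]
    - [0, 0, 0]
    - [0, 0, 0]
    - [0, 0, 0]
  fingers: -1
  grip_force: 45

```text
time: 7.1
tool_pos: [0.4352, -0.0858, 0.0357]
tcp_rot: [0.617, 0.787, 0.0, 0.0]
wrist_force: [-0.9, -0.1, 5.3]
finger_gap: 0.0037
grasp_force: 42.1
```

send_rows:
  translation:
    - [0, 0, -0.01]
    - [0, 0, -0.03]
    - [0, 0, -0.06]
    - [0, 0, -0.12]
    - [0, 0, -0.2]
    - [0, 0, -0.28]
    - [0, 0, -0.34]
    - [0, 0, -0.38]
    - [0, 0, -0.4]
    - [0, 0, -0.4]
    - [0, 0, -0.4]
  turn:
    - [0, 0, 0]
    - [0, 0, 0]
    - [0, 0, 0]
    - [0, 0, 0]
    - [0, 0, 0]
    - [0, 0, 0]
    - [0, 0, 0]
    - [0, 0, 0]
    - [0, 0, 0]
    - [0, 0, 0]
    - [0, 0, 0]

```text
time: 8.2
tool_pos: [0.4341, -0.0855, 0.1949]
tcp_rot: [0.617, 0.787, -0.0, -0.0]
wrist_force: [0.1, 0.8, -3.4]
finger_gap: 0.0037
grasp_force: 41.4
```

```bash
python3 - <<'E'
from h import *
import cv2
im=manip.get_image("wrist")[:,:,::-1]
cv2.imwrite("pics/w4f.png",im)
c=cv2.resize(im[110:290,290:490],None,fx=2.8,fy=2.8,interpolation=cv2.INTER_CUBIC)
cv2.imwrite("pics/w4.png",c)
o=manip.get_obs();print(o["ft_torque"],o["wrist_force"],o["finger_gap"],o["tool_pos"])
E
```

```text
[-0.01308891  0.15081947  0.02395501] [ 0.66454329 -0.3163575  -3.77524973] 0.003269440442125196 [ 0.43391773 -0.08562275  0.19454548]
```

View pics/w4.png

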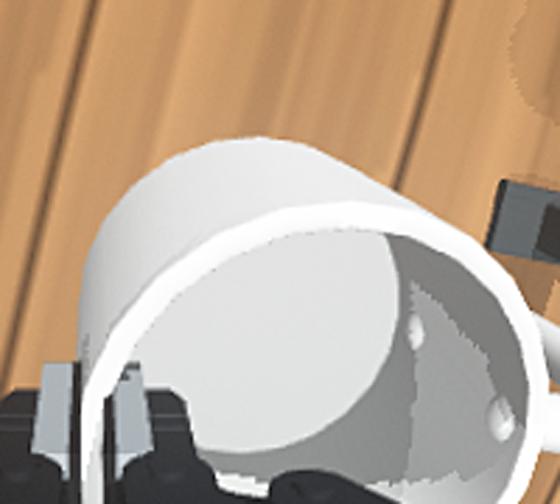

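The mug is held: the pads straddle the rim at the left, and the rim spans crop (90,410) to (545,400), which looks upright. I'll fit the rim's pose in the tool frame and plan the placing.

```bash
cat >> h.py <<'E'
def toolray(uv):
    o=manip.get_obs();R0=Rn.from_quat(o["tcp_rot"]);a,d=ray("wrist",uv)
    return R0.inv().apply(a-o["tool_pos"]),R0.inv().apply(d)
E
python3 - <<'E'
from h import *
from scipy.optimize import least_squares
P=np.array([(110,348),(150,290),(200,243),(270,213),(340,202),(400,210),(450,234),(510,290),(536,340),(547,400),(538,450)],float)
P=(P+.5)/2.8-.5+[290,110]
rays=[toolray(p) for p in P]
def res(s,w=True):
    c=s[:3];n=Rn.from_rotvec([s[3],s[4],0]).apply([0,0,1.]);out=[]
    for a,d in rays:
        X=a+d*((c-a)@n)/(d@n); out.append((np.linalg.norm(X-c)-.042)*1e3)
    # priors: rim 0.0545 behind TCP (sigma 3 mm), tilt sigma 3 deg
    return np.r_[out,(s[2]+.0545)/.002,s[3]/.05,s[4]/.05]
s=least_squares(res,[0,.04,-.0545,0,0]);print(np.round(s.x,4),np.round(s.fun,1))
C=np.linalg.inv(s.jac.T@s.jac);print("sd",np.sqrt(np.diag(C)).round(4))
E
```

```text
[-0.0001  0.0397 -0.0537  0.0162 -0.0278] [-0.8 -0.3  0.6  0.4  0.4  0.2 -0.4 -0.6 -0.2  0.4 -0.1  0.4  0.3 -0.6]
sd [0.0006 0.0008 0.0018 0.0312 0.0431]
```

```bash
python3 - <<'E'
from h import *
print(plan([.485,.08,.28],down(-16)))
E
```

```text
(array([ 0.372,  0.222, -0.214]), array([-0.004,  0.   ,  0.992]))
```

send_rows:
  translation:
    - [0.01, 0.005, -0.02]
    - [0.04, 0.02, -0.05]
    - [0.08, 0.05, -0.08]
    - [0.12, 0.075, -0.11]
    - [0.16, 0.1, -0.14]
    - [0.2, 0.12, -0.17]
    - [0.24, 0.145, -0.19]
    - [0.28, 0.17, -0.2]
    - [0.32, 0.19, -0.21]
    - [0.35, 0.21, -0.215]
    - [0.365, 0.22, -0.215]
    - [0.37, 0.222, -0.215]
    - [0.37, 0.222, -0.215]
  turn:
    - [0, 0, 0.03]
    - [0, 0, 0.1]
    - [0, 0, 0.2]
    - [0, 0, 0.3]
    - [0, 0, 0.4]
    - [0, 0, 0.5]
    - [0, 0, 0.6]
    - [0, 0, 0.7]
    - [0, 0, 0.8]
    - [0, 0, 0.9]
    - [0, 0, 0.96]
    - [0, 0, 1.0]
    - [0, 0, 1.0]

```text
time: 9.55
tool_pos: [0.4853, 0.079, 0.2803]
tcp_rot: [0.8, 0.6, -0.001, -0.0]
wrist_force: [-0.7, 0.1, -3.3]
finger_gap: 0.0034
grasp_force: 41.5
```

```bash
python3 - <<'E'
from h import *
print(plan([.55,.19,.30],down(-45)))
E
```

```text
(array([ 0.312,  0.078, -0.05 ]), array([-0.002,  0.004,  0.959]))
```

send_rows:
  translation:
    - [0.01, 0.0, 0.0]
    - [0.04, 0.01, -0.01]
    - [0.08, 0.02, -0.02]
    - [0.12, 0.03, -0.03]
    - [0.16, 0.04, -0.04]
    - [0.2, 0.05, -0.05]
    - [0.24, 0.06, -0.05]
    - [0.28, 0.07, -0.05]
    - [0.3, 0.075, -0.05]
    - [0.31, 0.078, -0.05]
    - [0.31, 0.078, -0.05]
    - [0.31, 0.078, -0.05]
  turn:
    - [0, 0, 0.03]
    - [0, 0, 0.1]
    - [0, 0, 0.2]
    - [0, 0, 0.3]
    - [0, 0, 0.4]
    - [0, 0, 0.5]
    - [0, 0, 0.6]
    - [0, 0, 0.7]
    - [0, 0, 0.8]
    - [0, 0, 0.9]
    - [0, 0, 0.96]
    - [0, 0, 0.96]

```text
time: 10.75
tool_pos: [0.5503, 0.1891, 0.3012]
tcp_rot: [0.924, 0.382, -0.0, 0.0]
wrist_force: [0.1, -0.7, -4.4]
finger_gap: 0.0036
grasp_force: 41.6
```

```bash
python3 - <<'E'
from h import *
import cv2
print(proj("wrist",np.array([.6627,.2448,.096])))
im=manip.get_image("wrist")[:,:,::-1]
cv2.imwrite("pics/w5f.png",im)
u,v=[int(x) for x in proj("wrist",np.array([.6627,.2448,.096]))]
u0,v0=max(u-60,0),max(v-45,0);print(u0,v0)
c=cv2.resize(im[v0:v0+90,u0:u0+120],None,fx=6,fy=6,interpolation=cv2.INTER_CUBIC)
for t in np.linspace(0,2*np.pi,40):
    a=proj("wrist",np.array([.6627+.042*np.cos(t),.2448+.042*np.sin(t),.096]));cv2.circle(c,(int((a[0]-u0+.5)*6),int((a[1]-v0+.5)*6)),1,(0,0,255),-1)
cv2.imwrite("pics/w5.png",c)
E
```

```text
[355.48156148  79.20897393]
295 34
```

View pics/w5.png

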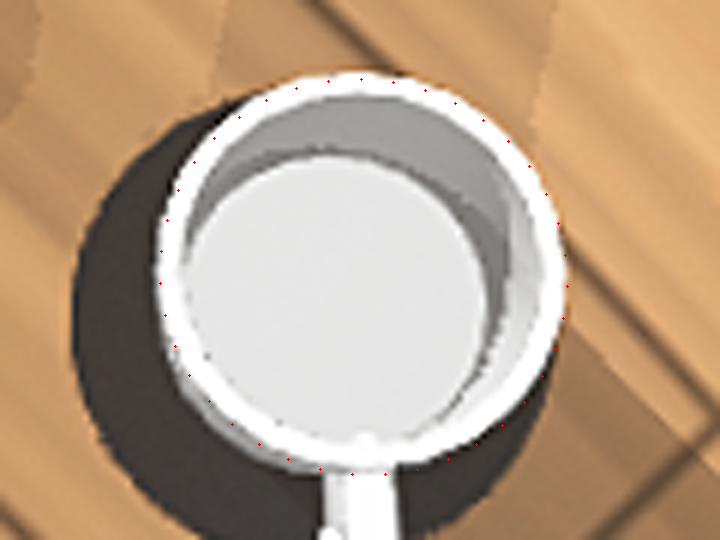

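The overlay matches the lower mug's rim to about 1 mm: centre at crop (362,271), handle straight down in the image, which is -135 degrees in the world. The held mug's handle is at -45 degrees, a quarter turn away.

```bash
python3 - <<'E'
from h import *
print(plan([.6353,.2736,.16],down(-45)))
E
```

```text
(array([0.3  , 0.   , 0.353]), array([-0.   ,  0.001, -0.001]))
```

send_rows:
  translation:
    - [0.01, 0, 0]
    - [0.05, 0, 0]
    - [0.1, 0, 0]
    - [0.15, 0, 0]
    - [0.2, 0, 0]
    - [0.25, 0, 0.02]
    - [0.28, 0, 0.06]
    - [0.3, 0, 0.12]
    - [0.3, 0, 0.18]
    - [0.3, 0, 0.24]
    - [0.3, 0, 0.29]
    - [0.3, 0, 0.33]
    - [0.3, 0, 0.35]
    - [0.3, 0, 0.353]
    - [0.3, 0, 0.353]
    - [0.3, 0, 0.353]
  turn:
    - [0, 0, 0]
    - [0, 0, 0]
    - [0, 0, 0]
    - [0, 0, 0]
    - [0, 0, 0]
    - [0, 0, 0]
    - [0, 0, 0]
    - [0, 0, 0]
    - [0, 0, 0]
    - [0, 0, 0]
    - [0, 0, 0]
    - [0, 0, 0]
    - [0, 0, 0]
    - [0, 0, 0]
    - [0, 0, 0]
    - [0, 0, 0]

```text
time: 12.4
tool_pos: [0.6362, 0.2746, 0.1614]
tcp_rot: [0.924, 0.382, 0.001, -0.0]
wrist_force: [0.7, -0.7, -4.3]
finger_gap: 0.0035
grasp_force: 41.6
```

```bash
python3 - <<'E'
from h import *
print(plan([.6353,.2736,.12],down(-45)), manip.get_obs()["wrist_force"])
E
```

```text
(array([-0.003,  0.   ,  0.104]), array([ 0.001, -0.004, -0.001])) [ 0.68190871 -0.67244825 -4.28941039]
```

send_rows:
  translation:
    - [-0.002, 0, 0.01]
    - [-0.003, 0, 0.025]
    - [-0.003, 0, 0.04]
    - [-0.003, 0, 0.055]
    - [-0.003, 0, 0.07]
    - [-0.003, 0, 0.08]
    - [-0.003, 0, 0.09]
    - [-0.003, 0, 0.095]
    - [-0.003, 0, 0.098]
    - [-0.003, 0, 0.1]
    - [-0.003, 0, 0.1]
    - [-0.003, 0, 0.1]
  turn:
    - [0, 0, 0]
    - [0, 0, 0]
    - [0, 0, 0]
    - [0, 0, 0]
    - [0, 0, 0]
    - [0, 0, 0]
    - [0, 0, 0]
    - [0, 0, 0]
    - [0, 0, 0]
    - [0, 0, 0]
    - [0, 0, 0]
    - [0, 0, 0]

```text
time: 13.6
tool_pos: [0.6347, 0.2735, 0.1204]
tcp_rot: [0.924, 0.382, 0.0, -0.0]
wrist_force: [0.7, 0.0, -3.3]
finger_gap: 0.0037
grasp_force: 41.6
```

Still free, about 3 mm above the seat. I'll creep down.

send_rows:
  translation:
    - [0, 0, 0.002]
    - [0, 0, 0.003]
    - [0, 0, 0.005]
    - [0, 0, 0.006]
    - [0, 0, 0.007]
    - [0, 0, 0.007]
    - [0, 0, 0.007]
  turn:
    - [0, 0, 0]
    - [0, 0, 0]
    - [0, 0, 0]
    - [0, 0, 0]
    - [0, 0, 0]
    - [0, 0, 0]
    - [0, 0, 0]

```text
time: 14.3
tool_pos: [0.6346, 0.2738, 0.1179]
tcp_rot: [0.924, 0.382, 0.0, -0.0]
wrist_force: [-2.0, 0.0, 2.2]
finger_gap: 0.0036
grasp_force: 42.3
```

send_rows:
  translation:
    - [0, 0, 0.001]
    - [0, 0, 0.001]
    - [0, 0, 0.001]
  turn:
    - [0, 0, 0]
    - [0, 0, 0]
    - [0, 0, 0]
  grip_force: 20

```text
time: 14.6
tool_pos: [0.6347, 0.2738, 0.1179]
tcp_rot: [0.924, 0.382, 0.0, -0.0]
wrist_force: [-3.1, 0.4, 5.5]
finger_gap: 0.0035
grasp_force: 42.6
```

send_rows:
  translation:
    - [0, 0, 0]
    - [0, 0, 0]
    - [0, 0, 0]
    - [0, 0, 0]
    - [0, 0, 0]
    - [0, 0, 0]
  turn:
    - [0, 0, 0]
    - [0, 0, 0]
    - [0, 0, 0]
    - [0, 0, 0]
    - [0, 0, 0]
    - [0, 0, 0]
  fingers: -0.1

```text
time: 15.2
tool_pos: [0.6345, 0.2735, 0.1169]
tcp_rot: [0.924, 0.382, -0.0, 0.0]
wrist_force: [-0.0, 0.3, -0.6]
finger_gap: 0.0383
grasp_force: 0.0
```

send_rows:
  translation:
    - [0, 0, -0.01]
    - [0, 0, -0.03]
    - [0, 0, -0.07]
    - [0, 0, -0.12]
    - [0, 0, -0.18]
    - [0, 0, -0.25]
    - [0, 0, -0.33]
    - [0, 0, -0.42]
    - [-0.05, 0, -0.5]
    - [-0.12, 0, -0.56]
    - [-0.2, 0, -0.6]
    - [-0.25, 0, -0.6]
    - [-0.25, 0, -0.6]
    - [-0.25, 0, -0.6]
  turn:
    - [0, 0, 0]
    - [0, 0, 0]
    - [0, 0, 0]
    - [0, 0, 0]
    - [0, 0, 0]
    - [0, 0, 0]
    - [0, 0, 0]
    - [0, 0, 0]
    - [0, 0, 0]
    - [0, 0, 0]
    - [0, 0, 0]
    - [0, 0, 0]
    - [0, 0, 0]
    - [0, 0, 0]

```text
time: 16.6
tool_pos: [0.5639, 0.2029, 0.3584]
tcp_rot: [0.924, 0.382, 0.001, -0.001]
wrist_force: [0.2, -0.5, -0.5]
finger_gap: 0.0385
grasp_force: 0.0
```

```bash
python3 - <<'E'
from h import *
import cv2
M={}
def tile(n,X,k,w,h,circ):
    im=manip.get_image(n)[:,:,::-1]
    u,v=[int(x) for x in proj(n,np.array(X))];u0,v0=max(u-w//2,0),max(v-h//2,0)
    c=cv2.resize(im[v0:v0+h,u0:u0+w],(w*k,h*k),interpolation=cv2.INTER_CUBIC)
    for x,y,z,r in circ:
      for t in np.linspace(0,2*np.pi,40):
        a=proj(n,np.array([x+r*np.cos(t),y+r*np.sin(t),z]));cv2.circle(c,(int((a[0]-u0+.5)*k),int((a[1]-v0+.5)*k)),1,(0,0,255),-1)
    return c
A=tile("wrist",[.6634,.2455,.15],2,200,150,[(.6634,.2455,.172,.042)])
B=tile("scene",[.6634,.2455,.1],5,80,60,[(.6634,.2455,.172,.042)])
D=tile("scene",[.61,-.168,.073],10,80,60,[])
cv2.imwrite("pics/w6.png",np.hstack([A,B])); cv2.imwrite("pics/knob.png",D)
o=manip.get_obs();print(o["tool_pos"],o["time"],o["q"])
E
```

```text
[0.56394267 0.20376385 0.35683507] 16.75 [-0.88046207  0.26376142  0.55146601  1.54881614 -0.13969314  1.36892704
 -1.10125152]
```

View pics/w6.png

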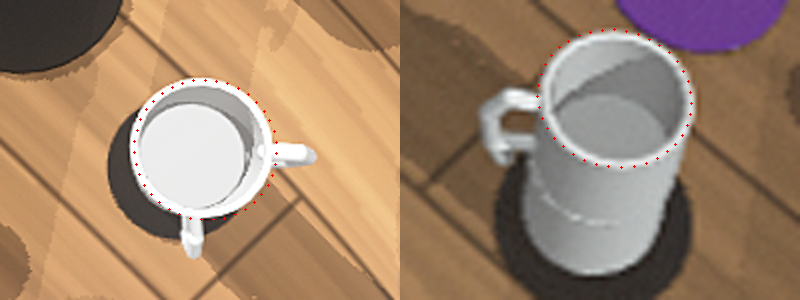

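The pair is seated: the predicted rim circle at seated height lies on the upper rim in both views, level. The handles stand about 90 degrees apart (wrist crop (310,155) and (193,245)). Next is the bell. I'll shut the fingers and plan a 42 degree lean with the camera on the underside, away from the shelf.

```bash
cat >> h.py <<'E'
RY=np.radians(4.2);XR=np.array([np.cos(RY),np.sin(RY),0]);YR=np.array([-np.sin(RY),np.cos(RY),0]);ZR=np.array([0,0,1.])
def lean(deg=42):
    s,c=np.sin(np.radians(deg)),np.cos(np.radians(deg));return Rn.from_matrix(np.c_[-c*XR-s*ZR,YR,s*XR-c*ZR])
E
python3 - <<'E'
from h import *
p=plan([.48,.06,.33],lean());print(p,np.linalg.norm(p[1])*30, p[1]/5)
E
```

```text
(array([-0.403,  0.106,  0.067]), array([-1.682, -0.625, -4.38 ])) 141.99906372930775 [-0.3364 -0.125  -0.876 ]
```

send_rows:
  translation:
    - [-0.05, 0.01, 0.01]
    - [-0.12, 0.03, 0.02]
    - [-0.2, 0.05, 0.03]
    - [-0.28, 0.07, 0.05]
    - [-0.35, 0.09, 0.06]
    - [-0.4, 0.1, 0.067]
    - [-0.4, 0.1, 0.067]
  turn:
    - [-0.05, -0.02, -0.14]
    - [-0.12, -0.04, -0.3]
    - [-0.18, -0.065, -0.46]
    - [-0.24, -0.09, -0.62]
    - [-0.3, -0.11, -0.78]
    - [-0.336, -0.125, -0.876]
    - [-0.336, -0.125, -0.876]
  fingers: -1
  grip_force: 60

```text
time: 17.45
tool_pos: [0.4775, 0.0598, 0.3297]
tcp_rot: [0.809, 0.58, 0.003, 0.093]
wrist_force: [0.3, 0.3, 0.8]
finger_gap: -0.0003
grasp_force: 0.0
```

send_rows:
  translation:
    - [0, 0, 0]
    - [0, 0, 0]
    - [0, 0, 0]
    - [0, 0, 0]
    - [0, 0, 0]
    - [0, 0, 0]
  turn:
    - [-0.07, -0.025, -0.18]
    - [-0.14, -0.05, -0.36]
    - [-0.2, -0.075, -0.54]
    - [-0.27, -0.1, -0.7]
    - [-0.336, -0.125, -0.876]
    - [-0.336, -0.125, -0.876]

```text
time: 18.05
tool_pos: [0.4787, 0.063, 0.33]
tcp_rot: [0.644, 0.744, 0.006, 0.18]
wrist_force: [0.2, -0.0, 0.6]
finger_gap: 0.0002
grasp_force: 0.0
```

send_rows:
  translation:
    - [0, 0, 0]
    - [0, 0, 0]
    - [0, 0, 0]
    - [0, 0, 0]
    - [0, 0, 0]
    - [0, 0, 0]
  turn:
    - [-0.07, -0.025, -0.18]
    - [-0.14, -0.05, -0.36]
    - [-0.2, -0.075, -0.54]
    - [-0.27, -0.1, -0.7]
    - [-0.336, -0.125, -0.876]
    - [-0.336, -0.125, -0.876]

```text
time: 18.65
tool_pos: [0.4786, 0.0617, 0.3299]
tcp_rot: [0.441, 0.86, 0.009, 0.256]
wrist_force: [-0.1, -0.8, 0.1]
finger_gap: 0.0002
grasp_force: 0.0
```

```bash
python3 - <<'E'
from h import *
p=plan([.48,.06,.33],lean());print(p,np.linalg.norm(p[1])*30,manip.get_obs()["q"],manip.get_obs()["tool_pos"])
E
```

```text
(array([-0.005,  0.   ,  0.002]), array([-0.675, -0.253, -1.757])) 56.973807139772575 [-1.03067393 -0.23873311  0.36334961  2.1544522   0.63548807  1.05210932
 -0.32323355] [0.47856359 0.06166205 0.32992413]
```

```bash
python3 - <<'E'
from h import *
print(plan([.53,.06,.22],lean()))
E
```

```text
(array([0.054, 0.028, 0.297]), array([-0.675, -0.253, -1.757]))
```

send_rows:
  translation:
    - [0.01, 0.005, 0.06]
    - [0.02, 0.01, 0.12]
    - [0.03, 0.015, 0.18]
    - [0.04, 0.02, 0.24]
    - [0.054, 0.028, 0.297]
    - [0.054, 0.028, 0.297]
    - [0.054, 0.028, 0.297]
  turn:
    - [-0.07, -0.025, -0.18]
    - [-0.14, -0.05, -0.36]
    - [-0.2, -0.075, -0.54]
    - [-0.27, -0.1, -0.7]
    - [-0.336, -0.125, -0.876]
    - [-0.336, -0.125, -0.876]
    - [-0.336, -0.125, -0.876]

```text
time: 19.35
tool_pos: [0.5309, 0.0594, 0.2209]
tcp_rot: [0.213, 0.924, 0.011, 0.317]
wrist_force: [1.3, 0.1, 0.4]
finger_gap: -0.0001
grasp_force: 0.0
```

send_rows:
  translation:
    - [0, 0, 0]
    - [0, 0, 0]
    - [0, 0, 0]
    - [0, 0, 0]
    - [0, 0, 0]
    - [0, 0, 0]
    - [0, 0, 0]
  turn:
    - [-0.07, -0.025, -0.18]
    - [-0.14, -0.05, -0.36]
    - [-0.2, -0.075, -0.54]
    - [-0.27, -0.1, -0.7]
    - [-0.336, -0.125, -0.88]
    - [-0.336, -0.125, -0.88]
    - [-0.336, -0.125, -0.88]

```text
time: 20.05
tool_pos: [0.5327, 0.06, 0.224]
tcp_rot: [-0.025, 0.933, 0.012, 0.36]
wrist_force: [-0.5, -0.5, -0.2]
finger_gap: -0.0002
grasp_force: 0.0
```

```bash
python3 - <<'E'
from h import *
p=plan([.53,.06,.22],lean());print(p,manip.get_obs()["q"])
K=np.array([.6119,-.1654,0])
print(plan(K-.13*XR+[0,0,.13],lean()),K-.13*XR)
print(manip.get_image("wrist").shape, manip.recognise("wrist","plunger_top"),manip.recognise("wrist","bell"),proj("wrist",K+[0,0,.073]))
E
```

```text
(array([0.012, 0.   , 0.003]), array([-0.015,  0.006, -0.033])) [-0.11992631 -0.07321914 -0.233378    2.43133732  1.21127513  0.19389905
  0.12747981]
(array([ 0.273, -0.581,  0.065]), array([-0.015,  0.006, -0.033])) [ 0.48224912 -0.17492097  0.        ]
(400, 640, 3) [{'centre': [138.2, 140.7], 'confidence': 0.85}] [{'centre': [150.1, 111.5], 'confidence': 0.77}] [136.58320604 143.87926814]
```

```bash
python3 - <<'E'
from h import *
K=np.array([.6119,-.1654,0])
for s,z in((-.08,.13),(-.04,.09),(.029,.068)): print(plan(K+s*XR+[0,0,z],lean()))
E
```

```text
(array([ 0.174, -0.571,  0.151]), array([-0.024,  0.002, -0.043]))
(array([ 0.167, -0.569,  0.293]), array([-0.024,  0.002, -0.043]))
(array([ 0.076, -0.565,  0.449]), array([-0.024,  0.002, -0.043]))
```

send_rows:
  translation:
    - [0.01, -0.05, 0.01]
    - [0.03, -0.12, 0.03]
    - [0.06, -0.2, 0.05]
    - [0.09, -0.28, 0.07]
    - [0.11, -0.36, 0.09]
    - [0.13, -0.44, 0.11]
    - [0.15, -0.5, 0.13]
    - [0.165, -0.55, 0.145]
    - [0.174, -0.571, 0.151]
    - [0.174, -0.571, 0.151]
    - [0.174, -0.571, 0.151]
  turn:
    - [0, 0, 0]
    - [0, 0, 0]
    - [0, 0, 0]
    - [-0.024, 0.002, -0.043]
    - [-0.024, 0.002, -0.043]
    - [-0.024, 0.002, -0.043]
    - [-0.024, 0.002, -0.043]
    - [-0.024, 0.002, -0.043]
    - [-0.024, 0.002, -0.043]
    - [-0.024, 0.002, -0.043]
    - [-0.024, 0.002, -0.043]

```text
time: 21.3
tool_pos: [0.5389, -0.1405, 0.1783]
tcp_rot: [-0.035, 0.943, -0.004, 0.331]
wrist_force: [-0.5, -0.1, -1.2]
finger_gap: -0.0003
grasp_force: 0.0
```

```bash
python3 - <<'E'
from h import *
import cv2
o=manip.get_obs();print(o["tool_pos"],np.round(o["q"],2))
K=np.array([.6119,-.1654,0])
im=manip.get_image("wrist");cv2.imwrite("pics/w7f.png",im[:,:,::-1])
r=manip.recognise("wrist","plunger_top");print(r,proj("wrist",K+[0,0,.073]),proj("wrist",K+[0,0,.067]))
for d in r: print(atz("wrist",d["centre"],.068))
for n in ("scene",):
    manip.get_image(n)
    for d in manip.recognise(n,"plunger_top"): print(n,d,atz(n,d["centre"],.068))
for s,z in((-.08,.13),(-.04,.08),(.029,.068)): print(plan(K+s*XR+[0,0,z],lean()))
E
```

```text
[ 0.53890064 -0.14046102  0.17826142] [-1.3  -0.34  1.46  2.43  1.12  0.17  0.85]
[{'centre': [296.6, 173.9], 'confidence': 0.79}] [297.76137438 175.54300757] [298.23221672 171.10978413]
[ 0.61523447 -0.16700969]
scene {'centre': [275.8, 176.3], 'confidence': 0.64} [ 0.6242492  -0.15830427]
(array([ 0.092, -0.066,  0.084]), array([-0.064, -0.108,  0.015]))
(array([ 0.092, -0.061,  0.244]), array([-0.064, -0.108,  0.015]))
(array([-0.023, -0.057,  0.375]), array([-0.064, -0.108,  0.015]))
```

The knob is confirmed near (0.613,-0.166). Some joints are at their limits because the hand is too close to the base. I'll move forward and down in an arc and watch.

send_rows:
  translation:
    - [0.02, -0.01, 0.03]
    - [0.04, -0.02, 0.07]
    - [0.06, -0.035, 0.12]
    - [0.08, -0.05, 0.17]
    - [0.09, -0.06, 0.21]
    - [0.092, -0.061, 0.235]
    - [0.092, -0.061, 0.244]
    - [0.092, -0.061, 0.244]
  turn:
    - [-0.01, -0.02, 0]
    - [-0.02, -0.04, 0.005]
    - [-0.03, -0.06, 0.01]
    - [-0.05, -0.08, 0.015]
    - [-0.064, -0.108, 0.015]
    - [-0.064, -0.108, 0.015]
    - [-0.064, -0.108, 0.015]
    - [-0.064, -0.108, 0.015]

```text
time: 22.3
tool_pos: [0.5468, -0.1361, 0.1826]
tcp_rot: [-0.027, 0.94, -0.004, 0.341]
wrist_force: [0.4, 0.4, 1.0]
finger_gap: -0.0
grasp_force: 0.0
```

```bash
cat > st.py <<'E'
from h import *
o=manip.get_obs();print(o["time"],o["tool_pos"],np.round(o["q"],2),np.round(o["wrist_force"],1))
K=np.array([.6130,-.1660,0]);T=Rn.from_quat(o["tcp_rot"]).as_matrix();print("lean",np.degrees(np.arccos(-T[2,2])))
p=np.array(o["tool_pos"])-K;tip=p-.036*T[:,2];print("TCP rel",p@XR,p@YR,p[2]," tip rel",tip@XR,tip@YR,tip[2])
for s,z in((-.04,.08),(.0,.068),(.029,.068)): print(s,z,plan(K+s*XR+[0,0,z],lean()))
E
python3 st.py
```

```text
22.3 [ 0.54682379 -0.13613681  0.18264394] [-1.32 -0.34  1.46  2.44  1.29  0.17  0.65] [0.4 0.4 1. ]
lean 39.933983552835286
TCP rel -0.06381136918491234 0.03462961619933882 0.18264393624619757  tip rel -0.08688136216012943 0.035964207573751836 0.2102481803037112
-0.04 0.08 (array([ 0.119, -0.078,  0.238]), array([-0.071, -0.07 , -0.003]))
0.0 0.068 (array([ 0.061, -0.075,  0.325]), array([-0.071, -0.07 , -0.003]))
0.029 0.068 (array([ 0.006, -0.073,  0.372]), array([-0.071, -0.07 , -0.003]))
```

The wrist is too close to the base when the tool leans this much this far out. It's better to keep the wrist roughly still and swing the tool in: lean 22 deg, then 33, then 42.

```bash
cat >> st.py <<'E'
for s,z,l in((-.064,.13,22),(-.012,.08,33),(.029,.068,42)): print("stage",s,z,l,plan(K+s*XR+[0,0,z],lean(l)))
E
python3 st.py | grep stage
```

```text
stage -0.064 0.13 22 (array([ 0.085, -0.083,  0.104]), array([-0.069,  0.596, -0.016]))
stage -0.012 0.08 33 (array([ 0.065, -0.076,  0.283]), array([-0.07 ,  0.23 , -0.009]))
stage 0.029 0.068 42 (array([ 0.006, -0.073,  0.372]), array([-0.071, -0.07 , -0.003]))
```

send_rows:
  translation:
    - [0.0, -0.01, 0.0]
    - [0.0, -0.02, 0.0]
    - [0.01, -0.03, 0.01]
    - [0.02, -0.04, 0.03]
    - [0.04, -0.05, 0.05]
    - [0.06, -0.065, 0.07]
    - [0.075, -0.075, 0.09]
    - [0.085, -0.083, 0.104]
    - [0.085, -0.083, 0.104]
    - [0.085, -0.083, 0.104]
    - [0.085, -0.083, 0.104]
  turn:
    - [0, 0.1, 0]
    - [-0.02, 0.2, 0]
    - [-0.03, 0.3, -0.01]
    - [-0.04, 0.4, -0.01]
    - [-0.05, 0.5, -0.016]
    - [-0.06, 0.58, -0.016]
    - [-0.069, 0.596, -0.016]
    - [-0.069, 0.596, -0.016]
    - [-0.069, 0.596, -0.016]
    - [-0.069, 0.596, -0.016]
    - [-0.069, 0.596, -0.016]

```text
time: 23.4
tool_pos: [0.5037, -0.1516, 0.1759]
tcp_rot: [-0.035, 0.98, 0.0, 0.198]
wrist_force: [1.0, -0.1, -0.1]
finger_gap: -0.0001
grasp_force: 0.0
```

```bash
python3 st.py
```

```text
23.4 [ 0.50368929 -0.1516301   0.17593249] [-1.34 -0.34  1.46  2.28  0.5   0.55  1.44] [ 1.  -0.1 -0.1]
lean 22.87819053739463
TCP rel -0.10796472541835396 0.022337030406374716 0.17593249457073717  tip rel -0.1219507793747731 0.022860264404327504 0.20910049904661
-0.04 0.08 (array([-0.063, -0.052,  0.288]), array([-0.027, -0.638,  0.005]))
0.0 0.068 (array([-0.144, -0.051,  0.354]), array([-0.027, -0.638,  0.005]))
0.029 0.068 (array([-0.211, -0.05 ,  0.382]), array([-0.027, -0.638,  0.005]))
stage -0.064 0.13 22 (array([-0.057, -0.054,  0.149]), array([-0.028,  0.029,  0.   ]))
stage -0.012 0.08 33 (array([-0.128, -0.051,  0.315]), array([-0.028, -0.338,  0.003]))
stage 0.029 0.068 42 (array([-0.211, -0.05 ,  0.382]), array([-0.027, -0.638,  0.005]))
```

send_rows:
  translation:
    - [-0.01, -0.01, 0.03]
    - [-0.02, -0.02, 0.06]
    - [-0.03, -0.03, 0.09]
    - [-0.04, -0.04, 0.12]
    - [-0.057, -0.054, 0.149]
    - [-0.057, -0.054, 0.149]
    - [-0.057, -0.054, 0.149]
    - [-0.057, -0.054, 0.149]
  turn:
    - [0, 0, 0]
    - [0, 0, 0]
    - [0, 0, 0]
    - [0, 0, 0]
    - [-0.028, 0.03, 0]
    - [-0.028, 0.03, 0]
    - [-0.028, 0.03, 0]
    - [-0.028, 0.03, 0]

```text
time: 24.2
tool_pos: [0.5041, -0.1512, 0.1765]
tcp_rot: [-0.035, 0.98, 0.0, 0.198]
wrist_force: [-0.3, -0.1, 0.3]
finger_gap: 0.0
grasp_force: 0.0
```

```bash
python3 st.py
```

```text
24.2 [ 0.50406997 -0.15122188  0.17647803] [-1.34 -0.34  1.45  2.28  0.5   0.55  1.44] [-0.3 -0.1  0.3]
lean 22.852692132026984
TCP rel -0.10755517351038288 0.022716275114602082 0.1764780296401775  tip rel -0.121527028648332 0.023223958933556436 0.20965225941487065
-0.04 0.08 (array([-0.062, -0.053,  0.289]), array([-0.026, -0.639,  0.007]))
0.0 0.068 (array([-0.142, -0.052,  0.355]), array([-0.026, -0.639,  0.007]))
0.029 0.068 (array([-0.209, -0.052,  0.383]), array([-0.026, -0.639,  0.007]))
stage -0.064 0.13 22 (array([-0.055, -0.055,  0.15 ]), array([-0.027,  0.028,  0.003]))
stage -0.012 0.08 33 (array([-0.126, -0.053,  0.316]), array([-0.027, -0.339,  0.005]))
stage 0.029 0.068 42 (array([-0.209, -0.052,  0.383]), array([-0.026, -0.639,  0.007]))
```

```bash
python3 - <<'E'
from h import *
print(plan([.50,-.10,.25],lean(5)))
print(plan([.50,.06,.25],lean(5)))
E
```

```text
(array([-0.071,  0.126, -0.171]), array([-0.027,  0.595, -0.002]))
(array([-0.098,  0.525, -0.166]), array([-0.027,  0.595, -0.002]))
```

send_rows:
  translation:
    - [0, 0.02, -0.03]
    - [-0.01, 0.05, -0.06]
    - [-0.03, 0.1, -0.09]
    - [-0.05, 0.16, -0.12]
    - [-0.07, 0.23, -0.15]
    - [-0.08, 0.3, -0.166]
    - [-0.09, 0.37, -0.166]
    - [-0.098, 0.44, -0.166]
    - [-0.098, 0.5, -0.166]
    - [-0.098, 0.525, -0.166]
    - [-0.098, 0.525, -0.166]
    - [-0.098, 0.525, -0.166]
  turn:
    - [0, 0.08, 0]
    - [0, 0.16, 0]
    - [0, 0.26, 0]
    - [0, 0.36, 0]
    - [0, 0.46, 0]
    - [-0.02, 0.56, 0]
    - [-0.027, 0.595, 0]
    - [-0.027, 0.595, 0]
    - [-0.027, 0.595, 0]
    - [-0.027, 0.595, 0]
    - [-0.027, 0.595, 0]
    - [-0.027, 0.595, 0]

```text
time: 25.4
tool_pos: [0.4968, 0.0584, 0.2517]
tcp_rot: [-0.036, 0.998, 0.002, 0.045]
wrist_force: [0.6, -0.1, 0.1]
finger_gap: 0.0002
grasp_force: 0.0
```

```bash
python3 st.py|head -3
```

```text
25.4 [0.49682639 0.05838367 0.25172073] [-1.9  -0.34  1.46  2.01  0.41  1.11  1.04] [ 0.6 -0.1  0.1]
lean 5.111644088838251
TCP rel -0.09942816470851863 0.2322894270569952 0.25172073073035156  tip rel -0.10263564037437702 0.23229572733207718 0.28757755797649065
```

```bash
python3 - <<'E'
from h import *
print(plan([.62,.07,.30],lean(0)))
E
```

```text
(array([-0.319,  0.007, -0.093]), array([-0.   ,  0.17 , -0.003]))
```

send_rows:
  translation:
    - [-0.02, 0, -0.02]
    - [-0.06, 0, -0.04]
    - [-0.11, 0, -0.06]
    - [-0.16, 0, -0.09]
    - [-0.21, 0.005, -0.09]
    - [-0.26, 0.005, -0.09]
    - [-0.3, 0.007, -0.09]
    - [-0.319, 0.007, -0.09]
    - [-0.319, 0.007, -0.09]
    - [-0.319, 0.007, -0.09]
  turn:
    - [0, 0.03, 0]
    - [0, 0.06, 0]
    - [0, 0.1, 0]
    - [0, 0.14, 0]
    - [0, 0.17, 0]
    - [0, 0.17, 0]
    - [0, 0.17, 0]
    - [0, 0.17, 0]
    - [0, 0.17, 0]
    - [0, 0.17, 0]

```text
time: 26.4
tool_pos: [0.5157, 0.0594, 0.3344]
tcp_rot: [-0.036, 0.999, 0.002, 0.021]
wrist_force: [-0.2, 0.0, 0.1]
finger_gap: 0.0003
grasp_force: 0.0
```

```bash
python3 st.py|head -3
```

```text
26.4 [0.51572388 0.05935655 0.33439939] [-1.93 -0.34  1.45  1.82  0.36  1.34  1.09] [-0.2  0.   0.1]
lean 2.410948716888387
TCP rel -0.08051017623632996 0.2318756792470349 0.33439938651240697  tip rel -0.08202275726885319 0.23180154323106195 0.3703675196648405
```

The arm is jammed against its q2/q3 limits. I'll fit a simple kinematic model to the recorded poses, so the escape and the pressing pose can be planned properly.

```bash
cat > kin.py <<'E'
import numpy as np
from scipy.spatial.transform import Rotation as Rn
from scipy.optimize import least_squares
LO=np.array([-2.96,-.34,-1.41,.24,-1.37,.17,-2.96]);HI=np.array([2.96,2.1,1.46,2.44,4.51,1.92,2.96])
D=[([-1.385,.477,.022,1.555,-.011,1.109,-.083],[.1955,.6461,.1956],[.1464,.9892,0,0]),
([-.404,.334,.545,2.242,-.292,.632,.594],[.4333,-.0861,.0604],[.617,.787,0,0]),
([-.8805,.26376,.55147,1.54882,-.13969,1.36893,-1.10125],[.56394,.20376,.35684],[.924,.382,.001,-.001]),
([-1.03067,-.23873,.36335,2.15445,.63549,1.05211,-.32323],[.47856,.06166,.32992],[.441,.86,.009,.256]),
([-.11993,-.07322,-.23338,2.43134,1.21128,.1939,.12748],[.5327,.06,.224],[-.025,.933,.012,.36]),
([-1.3,-.34,1.46,2.43,1.12,.17,.85],[.5389,-.1405,.1783],[-.035,.943,-.004,.331]),
([-1.34,-.34,1.46,2.28,.5,.55,1.44],[.5037,-.1516,.1759],[-.035,.98,0,.198]),
([-1.9,-.34,1.46,2.01,.41,1.11,1.04],[.4968,.0584,.2517],[-.036,.998,.002,.045]),
([-1.93,-.34,1.45,1.82,.36,1.34,1.09],[.5157,.0594,.3344],[-.036,.999,.002,.021])]
def fk(q,p):
    b,d1,d3,d5,d7,a1,a3,a4,a6,t7=p
    R=Rn.from_euler("z",b+q[0]);x=np.array([0,0,d1])
    def tr(v):
        nonlocal x;x=x+R.apply(v)
    tr([a1,0,0]);R=R*Rn.from_euler("y",q[1]);tr([0,0,d3]);R=R*Rn.from_euler("z",q[2]);tr([a3,0,0])
    R=R*Rn.from_euler("y",q[3]);tr([a4,0,d5]);R=R*Rn.from_euler("z",q[4]);R=R*Rn.from_euler("y",q[5]);tr([a6,0,d7]);R=R*Rn.from_euler("z",q[6]+t7)
    return x,R
def res(p):
    o=[]
    for q,x,Q in D:
        X,R=fk(q,p);o+=list((X-x)*1);o+=list((Rn.from_quat(Q).inv()*R).as_rotvec()*.2)
    return o
P=None
def fit():
    best=None
    for t7 in (0,np.pi/2,np.pi,-np.pi/2):
        for b in (2.66,-.5):
            s=least_squares(res,[b,.35,.4,.4,.3,0,0,0,0,t7]); 
            if best is None or s.cost<best.cost:best=s
    return best
E
python3 - <<'E'
from kin import *
s=fit();print(s.x.round(4).tolist(),s.cost);print(np.array(s.fun).reshape(-1,6).round(3))
E
```

```text
[-0.9536, 0.536, -0.3695, 0.0428, 0.2397, -0.3702, 0.2205, -0.4147, 0.242, -2.1431] 0.7231260254322389
[[ 0.056 -0.385  0.023  0.     0.    -0.041]
 [-0.37   0.259  0.025 -0.     0.    -0.456]
 [-0.468  0.137 -0.072 -0.001 -0.     0.39 ]
 [-0.167 -0.038  0.037  0.008  0.003 -0.305]
 [-0.283 -0.275  0.021  0.135  0.04   0.047]
 [ 0.211  0.077 -0.041  0.118  0.034  0.064]
 [ 0.04   0.152 -0.012  0.074  0.022  0.09 ]
 [-0.059 -0.161  0.03   0.02   0.006  0.105]
 [-0.108 -0.09  -0.011  0.009  0.003  0.106]]
```

```bash
cat >> kin.py <<'E'
_fk=fk
SG=np.ones(7)
def fk(q,p): return _fk(np.array(q)*SG,p)
E
python3 - <<'E'
import kin,itertools
from kin import *
out=[]
for c in itertools.product((1,-1),repeat=4):
    kin.SG[[0,2,4,6]]=c
    for t7 in (0,np.pi/2,np.pi,-np.pi/2):
      for b in (0,np.pi):
        s=least_squares(kin.res,[b,.35,.4,.4,.3,0,0,0,0,t7],max_nfev=60);out.append((s.cost,c,s.x.round(4).tolist(),s.fun))
out.sort(key=lambda t:t[0]);print(out[0][:3]);print(np.array(out[0][3]).reshape(-1,6).round(3));print([ (round(o[0],4),o[1]) for o in out[1:5]])
E
```

```text
(np.float64(0.0013828504645128422), (-1, -1, -1, -1), [-0.09, 0.3512, 0.5157, 0.5028, 0.3837, -0.0097, 0.0027, 0.012, -0.0045, 1.4881])
[[ 0.     0.004 -0.006 -0.    -0.     0.001]
 [-0.017  0.006 -0.019  0.     0.     0.002]
 [ 0.009 -0.005 -0.005 -0.    -0.001  0.001]
 [-0.008  0.013  0.002  0.008 -0.004 -0.001]
 [ 0.016  0.02  -0.008  0.012  0.001 -0.003]
 [-0.003 -0.002  0.008  0.011  0.    -0.001]
 [-0.005 -0.002  0.006  0.007  0.001  0.   ]
 [-0.006 -0.006  0.009  0.001 -0.001  0.001]
 [-0.009 -0.006  0.011  0.001  0.001  0.   ]]
[(np.float64(0.0014), (-1, -1, -1, -1)), (np.float64(0.0014), (-1, -1, -1, -1)), (np.float64(0.0014), (-1, -1, -1, -1)), (np.float64(0.2164), (-1, -1, -1, -1))]
```

The model works: all yaw joints carry the opposite sign, and the residual is about 1 cm. I'll solve for a comfortable configuration at the pressing pose and see which tool motions unwind q2 and q3.

```bash
cat >> kin.py <<'E'
SG[[0,2,4,6]]=-1
PP=[-0.09,0.3512,0.5157,0.5028,0.3837,-0.0097,0.0027,0.012,-0.0045,1.4881]
def err(q,x,R):
    X,Q=fk(q,PP);return np.r_[x-X,(R*Q.inv()).as_rotvec()*.3]
def jac(q):
    X,Q=fk(q,PP);J=np.zeros((6,7));h=1e-5
    for i in range(7):
        d=np.array(q,float);d[i]+=h;X2,Q2=fk(d,PP);J[:,i]=np.r_[(X2-X)/h,(Q2*Q.inv()).as_rotvec()*.3/h]
    return J
def step(q,x,R,vmax=.2,lam=1e-3):
    e=err(q,x,R);J=jac(q);dq=J.T@np.linalg.solve(J@J.T+lam*np.eye(6),e)
    return np.clip(q+dq,LO,HI)
def sim(q,way,n=8):
    "way: list of (x,R); interpolates; returns q list"
    from scipy.spatial.transform import Slerp
    q=np.array(q,float);out=[]
    for x,R in way:
        X0,R0=fk(q,PP);S=Slerp([0,1],Rn.concatenate([R0,R]))
        for k in range(1,n+1):
            for _ in range(3): q=step(q,X0+(np.array(x)-X0)*k/n,S(k/n))
        out.append((q.copy(),np.linalg.norm(err(q,np.array(x),R))))
    return out
E
python3 - <<'E'
from kin import *
from h import lean,XR,manip
K=np.array([.613,-.166,0]);mid=(LO+HI)/2
for l in (36,42):
  for yw in (0,15):
    R=Rn.from_euler("z",yw,degrees=True)*lean(l); best=None
    d=R.apply([0,0,1]);dh=np.array([d[0],d[1],0]);dh/=np.linalg.norm(dh)
    x=K+.029*dh+[0,0,.068]
    for k in range(25):
        q0=np.random.default_rng(k).uniform(LO,HI)
        f=lambda q:np.r_[err(q,x,R)*100,.05*np.clip(np.abs(q-mid)/((HI-LO)/2)-.7,0,1)*10]
        s=least_squares(f,q0,bounds=(LO,HI))
        if best is None or s.cost<best.cost:best=s
    m=np.minimum(best.x-LO,HI-best.x);print(l,yw,best.x.round(2),"err",np.linalg.norm(err(best.x,x,R)).round(4),"margin",m.round(2))
q=np.array(manip.get_obs()["q"]);print(q.round(2))
J=jac(q);print("pinv for world moves (cols +x,+y,+z, rx,ry,rz) rows q2,q3");Pi=np.linalg.pinv(J);print((Pi[[1,2]]).round(2))
E
```

```text
36 0 [ 1.29  0.83 -1.16  2.19  1.72  0.37  0.55] err 0.0 margin [1.67 1.17 0.25 0.25 2.79 0.2  2.41]
36 15 [ 1.38  0.93 -1.21  2.12  1.22  0.36  1.35] err 0.0 margin [1.58 1.17 0.2  0.32 2.59 0.19 1.61]
42 0 [ 1.35  0.9  -1.17  2.24  2.15  0.36  0.21] err 0.0 margin [1.61 1.2  0.24 0.2  2.36 0.19 2.75]
42 15 [ 1.48  1.08 -1.28  2.17  1.52  0.36  1.19] err 0.0 margin [1.48 1.02 0.13 0.27 2.89 0.19 1.77]
[-1.93 -0.34  1.45  1.82  0.36  1.34  1.09]
pinv for world moves (cols +x,+y,+z, rx,ry,rz) rows q2,q3
[[-0.33  0.78  0.23 -2.22 -0.64 -1.04]
 [ 5.19  0.9  -1.71 -1.7   6.41 -0.5 ]]
```

```bash
cat > srch.py <<'E'
from kin import *
from h import lean,down,XR,manip
K=np.array([.613,-.166,0])
def pose(s,z,l,yw):
    R=Rn.from_euler("z",yw,degrees=True)*lean(l);d=R.apply([0,0,1]);dh=np.array([d[0],d[1],0]);dh/=np.linalg.norm(dh)
    return K+s*dh+[0,0,z],R
E
python3 - <<'E'
from srch import *
# validation: replay 3 -> ... -> jam
q=D[2][0]
w=[([.48,.06,.33],Rn.from_quat(D[3][2])),([.5327,.06,.224],Rn.from_quat(D[4][2])),(pose(-.08,.13,42,0))]
for a,e in sim(q,w): print(a.round(2),round(e,3))
# feasibility of C over q3
x,R=pose(.029,.068,42,0)
for q3 in (-1.2,-.8,-.4,0,.4,.8,1.2):
    b=None
    for k in range(12):
        q0=np.random.default_rng(k).uniform(LO,HI);q0[2]=q3
        s=least_squares(lambda q:np.r_[err(q,x,R)*100,(q[2]-q3)*.5],q0,bounds=(LO,HI))
        if b is None or s.cost<b.cost:b=s
    print(q3,b.x.round(2),round(np.linalg.norm(err(b.x,x,R)),4))
E
```

```text
[-1.04 -0.28  0.43  2.18  0.65  1.   -0.28] 0.0
[-1.   -0.19  0.68  2.44  1.22  0.22  0.22] 0.032
[-1.51 -0.34  1.46  2.44  2.21  0.17 -0.02] 0.212
-1.2 [ 1.37  0.94 -1.2   2.24  2.11  0.4   0.26] 0.0
-0.8 [ 1.12  0.65 -0.87  2.24  2.9   0.17 -0.71] 0.0001
-0.4 [ 0.71  0.49 -0.4   2.23  3.96  0.26 -1.94] 0.0
0 [ 0.34  0.46  0.    2.23  4.16  0.39 -2.24] 0.0
0.4 [-0.02  0.49  0.4   2.24  4.23  0.53 -2.42] 0.0
0.8 [-0.37  0.61  0.8   2.24  4.25  0.73 -2.58] 0.0
1.2 [ 0.83  0.49 -0.52  2.15 -1.37  0.17 -2.86] 0.0333
```

```bash
cat >> srch.py <<'E'
def ik(x,R,qref,w=.02,n=30):
    b=None
    for k in range(n):
        q0=np.clip(np.array(qref)+np.random.default_rng(k).normal(0,.4,7)*(k>0),LO+.01,HI-.01)
        s=least_squares(lambda q:np.r_[err(q,x,R)*100,w*(q-qref),.3*np.clip(.15-np.minimum(q-LO,HI-q),0,1)*10],q0,bounds=(LO,HI))
        if b is None or s.cost<b.cost:b=s
    return b.x,np.linalg.norm(err(b.x,x,R))
E
python3 - <<'E'
from srch import *
ref=np.array([.15,.47,.2,2.23,4.1,.5,-2.3])
for yw in (0,-10,10):
  for st in ((.029,.068,42),(0,.085,42),(-.03,.12,42),(-.06,.16,42)):
    q,e=ik(*pose(*st,yw),ref);print(yw,st,q.round(2),round(e,4))
q0=np.array(manip.get_obs()["q"]);qS,e=ik(*pose(-.06,.16,42,0),ref)
print("path, real interpolation vs sim-follow")
q=q0.copy()
for k in range(1,41):
    t=k/40;x,R=fk(q0+(qS-q0)*t,PP)
    for _ in range(3): q=step(q,x,R)
    if k%4==0: print(x.round(3),"axis",R.apply([0,0,1]).round(2),"q",q.round(2),round(np.linalg.norm(err(q,x,R)),3))
E
```

```text
0 (0.029, 0.068, 42) [ 0.16  0.46  0.2   2.24  4.2   0.46 -2.33] 0.0
0 (0, 0.085, 42) [ 0.19  0.4   0.21  2.29  4.26  0.46 -2.36] 0.0
0 (-0.03, 0.12, 42) [-0.71  0.73  1.31  2.35  4.38  1.01 -2.77] 0.0001
0 (-0.06, 0.16, 42) [-0.81  0.61  1.46  2.39  4.51  0.98 -2.8 ] 0.0025
-10 (0.029, 0.068, 42) [ 0.    0.46  0.28  2.27  3.86  0.39 -2.23] 0.0
-10 (0, 0.085, 42) [ 0.27  0.37  0.01  2.32  3.74  0.32 -2.03] 0.0001
-10 (-0.03, 0.12, 42) [ 0.04  0.26  0.27  2.38  4.03  0.32 -2.34] 0.0002
-10 (-0.06, 0.16, 42) [-0.46  0.14  0.79  2.43  4.37  0.3  -2.69] 0.0003
10 (0.029, 0.068, 42) [-0.47  0.79  1.04  2.2   4.36  1.05 -2.62] 0.0
10 (0, 0.085, 42) [-0.56  0.89  1.23  2.24  4.36  1.22 -2.65] 0.0
10 (-0.03, 0.12, 42) [-0.6   0.86  1.36  2.28  4.44  1.28 -2.67] 0.0005
10 (-0.06, 0.16, 42) [-0.63  0.81  1.46  2.32  4.51  1.33 -2.66] 0.0098
path, real interpolation vs sim-follow
[ 0.555 -0.135  0.372] axis [ 0.19 -0.44 -0.87] q [-1.7  -0.07  1.46  1.87  0.6   1.19  0.85] 0.005
[ 0.58  -0.28   0.467] axis [ 0.29 -0.78 -0.56] q [-1.53 -0.03  1.36  1.93  1.09  1.16  0.37] 0.0
[ 0.597 -0.355  0.593] axis [ 0.36 -0.92 -0.15] q [-1.45 -0.01  1.34  1.99  1.58  1.19 -0.08] 0.0
[ 0.622 -0.356  0.706] axis [ 0.46 -0.86  0.22] q [-1.4   0.03  1.37  2.05  2.02  1.2  -0.46] 0.0
[ 0.663 -0.303  0.766] axis [ 0.6  -0.65  0.46] q [-1.33  0.11  1.39  2.1   2.44  1.18 -0.82] 0.0
[ 0.712 -0.229  0.747] axis [ 0.78 -0.38  0.5 ] q [-1.19  0.16  1.36  2.16  2.86  1.14 -1.17] 0.0
[ 0.75  -0.167  0.65 ] axis [ 0.93 -0.14  0.33] q [-1.04  0.2   1.29  2.22  3.26  1.07 -1.48] 0.0
[ 0.748 -0.137  0.495] axis [1.   0.01 0.  ] q [-0.88  0.23  1.22  2.27  3.66  0.95 -1.81] 0.0
[ 0.685 -0.143  0.317] axis [ 0.92  0.06 -0.39] q [-0.72  0.26  1.16  2.33  4.09  0.79 -2.21] 0.0
[ 0.554 -0.17   0.159] axis [ 0.67  0.05 -0.74] q [-0.6   0.3   1.14  2.39  4.51  0.66 -2.72] 0.026
```

```bash
nproc; cat > rs.py <<'E'
from srch import *
import multiprocessing as mp,time,pickle
Q0=np.array(manip.get_obs()["q"])
FIN=[(-.06,.16,42),(-.03,.12,42),(0,.085,42),(.029,.068,42),(.029,.050,42)]
def wp(r):
    ln=r.uniform(-15,50);az=r.uniform(-60,60);yaw=r.uniform(-120,120)
    ax=Rn.from_euler("zy",[az,-ln],degrees=True).apply([0,0,-1.])  # leaning: upper end toward -x
    if ax[0]*ln<0: ax=ax*[-1,-1,1]
    R0,_=Rn.align_vectors([ax],[[0,0,1.]]);R=R0*Rn.from_euler("z",yaw,degrees=True)
    return np.array([r.uniform(.42,.55),r.uniform(-.05,.45),r.uniform(.28,.45)]),R
def trial(seed):
    r=np.random.default_rng(seed);W=[wp(r) for _ in range(r.integers(1,4))];yw=r.choice([-12,-5,0,6]);
    try: o=sim(Q0,W+[pose(*f,yw) for f in FIN],6)
    except Exception: return None
    e=[a[1] for a in o];n=len(W)
    mg=min(np.minimum(a[0]-LO,HI-a[0]).min() for a in o[n:])
    return (sum(e[n:])*10+sum(e[:n])*.5-mg,seed,yw,n,[round(x,3) for x in e],mg,W,[a[0].round(2) for a in o])
if __name__=="__main__":
    t=time.time();res=[]
    with mp.Pool() as p:
        for x in p.imap_unordered(trial,range(100000)):
            if x: res.append(x)
            if time.time()-t>150: break
        p.terminate()
    res.sort(key=lambda x:x[0]);pickle.dump(res[:20],open("rs.pkl","wb"));print(len(res))
    for x in res[:4]:
        print(x[1:6]);
        for (P_,R_) in x[6]: print("  W",P_.round(3),R_.apply([0,0,1]).round(2),R_.apply([0,1,0]).round(2))
        for q in x[7]: print("   ",q)
E
OMP_NUM_THREADS=1 timeout 200 python3 rs.py
```

```text
4
5408
(2932, np.int64(-12), 3, [np.float64(0.141), np.float64(0.394), np.float64(0.3), np.float64(0.002), np.float64(0.0), np.float64(0.0), np.float64(0.0), np.float64(0.0)], np.float64(0.0))
  W [0.422 0.404 0.296] [ 0.17  0.   -0.99] [-0.88 -0.45 -0.15]
  W [0.447 0.239 0.363] [ 0.53  0.   -0.85] [0.84 0.1  0.53]
  W [ 0.465 -0.     0.313] [ 0.06 -0.   -1.  ] [-0.35  0.94 -0.02]
    [-2.92 -0.34  1.46  1.84  0.63  1.25  2.18]
    [-2.13 -0.34  0.66  2.44  1.44  1.12  2.96]
    [-1.18 -0.34  1.29  2.44  4.51  0.17 -2.36]
    [-0.96  0.29  1.31  2.44  4.38  0.43 -2.84]
    [-0.8   0.52  1.17  2.4   4.22  0.61 -2.8 ]
    [-0.71  0.67  1.08  2.34  4.12  0.69 -2.78]
    [-0.67  0.74  1.03  2.28  4.09  0.7  -2.81]
    [-0.66  0.79  1.01  2.28  4.04  0.74 -2.78]
(4621, np.int64(-12), 3, [np.float64(0.122), np.float64(0.359), np.float64(0.733), np.float64(0.013), np.float64(0.0), np.float64(0.0), np.float64(0.0), np.float64(0.0)], np.float64(0.0))
  W [ 0.433 -0.015  0.383] [ 0.41 -0.   -0.91] [-0.91  0.06 -0.41]
  W [0.509 0.103 0.384] [ 0.56 -0.   -0.83] [ 0.76 -0.4   0.52]
  W [0.512 0
[... 728 characters left out ...]
17 -0.12]
    [ 0.04  0.25  0.23  2.38  3.88  0.29 -2.24]
    [ 0.    0.38  0.27  2.33  3.79  0.35 -2.18]
    [-0.    0.45  0.26  2.27  3.76  0.37 -2.18]
    [-0.02  0.5   0.28  2.27  3.72  0.41 -2.15]
(4060, np.int64(-12), 1, [np.float64(0.0), np.float64(0.074), np.float64(0.001), np.float64(0.0), np.float64(0.0), np.float64(0.0)], np.float64(0.0))
  W [0.451 0.393 0.394] [ 0.47  0.   -0.88] [0.85 0.28 0.46]
    [-1.56 -0.01  0.49  1.83  0.47  1.08 -0.96]
    [-1.4  -0.03  1.46  2.44  1.77  0.17 -0.1 ]
    [ 0.13  0.25  0.14  2.38  3.84  0.27 -2.19]
    [ 0.08  0.37  0.18  2.33  3.74  0.34 -2.11]
    [ 0.07  0.45  0.18  2.27  3.71  0.35 -2.11]
    [ 0.05  0.49  0.21  2.27  3.68  0.39 -2.08]
```

Seed 5047's first waypoint (high on the left, leaning) unwinds q3. I'll go there first.

```bash
python3 - <<'E'
from h import *
import pickle
x=[r for r in pickle.load(open("rs.pkl","rb")) if r[1]==5047][0];W=x[6][0]
print(plan(*W))
E
```

```text
(array([ 0.172,  0.812, -0.11 ]), array([-0.152, -1.034,  0.847]))
```

send_rows:
  translation:
    - [0.01, 0.06, -0.01]
    - [0.03, 0.14, -0.02]
    - [0.05, 0.22, -0.03]
    - [0.07, 0.3, -0.04]
    - [0.08, 0.38, -0.05]
    - [0.1, 0.46, -0.06]
    - [0.12, 0.54, -0.07]
    - [0.13, 0.62, -0.08]
    - [0.15, 0.7, -0.09]
    - [0.16, 0.77, -0.1]
    - [0.172, 0.812, -0.11]
    - [0.172, 0.812, -0.11]
    - [0.172, 0.812, -0.11]
  turn:
    - [-0.01, -0.07, 0.06]
    - [-0.03, -0.17, 0.14]
    - [-0.04, -0.27, 0.22]
    - [-0.06, -0.37, 0.31]
    - [-0.07, -0.47, 0.39]
    - [-0.08, -0.57, 0.47]
    - [-0.1, -0.67, 0.55]
    - [-0.11, -0.77, 0.63]
    - [-0.13, -0.87, 0.72]
    - [-0.14, -0.95, 0.79]
    - [-0.15, -1.0, 0.847]
    - [-0.15, -1.0, 0.847]
    - [-0.15, -1.0, 0.847]

```text
time: 27.7
tool_pos: [0.4218, 0.3778, 0.3757]
tcp_rot: [0.182, 0.943, 0.053, 0.274]
wrist_force: [0.3, -1.5, 0.1]
finger_gap: -0.0001
grasp_force: 0.0
```

```bash
python3 st.py|head -2; sed -i 's/r.integers(1,4)/r.integers(2,4)/; s/\*\.5-mg/*10-mg/; s/>150/>100/' rs.py
sed -i 's/    mg=min(np.minimum(a\[0\]-LO,HI-a\[0\]).min() for a in o\[n:\])/    mg=min(np.minimum(a[0]-LO,HI-a[0]).min() for a in o)/' rs.py
sed -i 's/ln=r.uniform(-15,50);az=r.uniform(-60,60);yaw=r.uniform(-120,120)/ln=r.uniform(0,50);az=r.uniform(-80,80);yaw=r.uniform(-180,180)/' rs.py
OMP_NUM_THREADS=1 timeout 160 python3 rs.py
```

```text
27.7 [0.42183428 0.37777981 0.37574629] [-1.64 -0.06  0.46  1.94  0.62  1.11 -0.24] [ 0.3 -1.5  0.1]
lean 32.46339504109046
3584
(1115, np.int64(-12), 2, [np.float64(0.0), np.float64(0.0), np.float64(0.073), np.float64(0.001), np.float64(0.0), np.float64(0.0), np.float64(0.0)], np.float64(0.0))
  W [0.51  0.421 0.436] [ 0.54 -0.   -0.84] [-0.05 -1.   -0.03]
  W [0.542 0.193 0.411] [ 0.61  0.   -0.79] [0.68 0.51 0.52]
    [-1.53  0.06  0.52  1.71  0.48  1.07 -2.81]
    [-1.55 -0.33  0.7   2.06  0.81  0.96 -0.64]
    [-1.39 -0.04  1.46  2.44  1.81  0.17 -0.14]
    [ 0.1   0.25  0.17  2.38  3.86  0.28 -2.21]
    [ 0.06  0.37  0.21  2.33  3.76  0.34 -2.14]
    [ 0.04  0.45  0.21  2.27  3.73  0.36 -2.13]
    [ 0.03  0.49  0.23  2.27  3.69  0.4  -2.1 ]
(2787, np.int64(-12), 3, [np.float64(0.0), np.float64(0.001), np.float64(0.0), np.float64(0.08), np.float64(0.001), np.float64(0.0), np.float64(0.0), np.float64(0.0)], np.float64(0.0))
  W [0.537 0.112 0.34 ] [ 0.39  0.   -0.92] [-0.26  0.96 -0.11]
  W [ 0.531 -0.045  0.334] [ 0.06  0.   -1.  ] [0.83 0.56 0.05]
  W [0.521 0.075 0.322] [ 0.29
[... 1102 characters left out ...]
0), np.float64(0.0), np.float64(0.088), np.float64(0.001), np.float64(0.0), np.float64(0.0), np.float64(0.0)], np.float64(0.0))
  W [0.455 0.029 0.445] [ 0.1   0.   -0.99] [-0.1  -1.   -0.01]
  W [0.55  0.101 0.388] [ 0.08 -0.   -1.  ] [ 0.9  -0.43  0.07]
  W [0.45  0.11  0.314] [ 0.2  -0.   -0.98] [0.98 0.1  0.2 ]
    [-1.13 -0.26  0.77  1.78  0.21  1.45 -2.05]
    [-1.28  0.13  1.07  1.67 -0.1   1.33 -0.64]
    [-1.41 -0.28  0.85  2.06  0.33  1.11 -0.58]
    [-1.36  0.02  1.46  2.44  1.69  0.17 -0.02]
    [ 0.25  0.24  0.02  2.38  3.77  0.26 -2.11]
    [ 0.18  0.37  0.08  2.33  3.67  0.32 -2.02]
    [ 0.16  0.44  0.09  2.27  3.64  0.33 -2.01]
    [ 0.14  0.48  0.11  2.27  3.61  0.37 -1.98]
```

Random search can't find a clean wrist flip, so I'll design it: flip q5/q7 at small q6 in the free space ahead (azimuth about 10 degrees), then swing to the bell. I'll check by simulated following.

```bash
cat > flip.py <<'E'
from srch import *
q0=np.array(manip.get_obs()["q"])
def follow(q,qa,qb,n=24,show=4):
    for k in range(1,n+1):
        x,R=fk(qa+(qb-qa)*k/n,PP)
        for _ in range(3): q=step(q,x,R)
        if k%show==0: print(x.round(3),"ax",R.apply([0,0,1]).round(2),"q",q.round(2),round(np.linalg.norm(err(q,x,R)),3))
    return q
F0=np.array([-.35,.15,.1,2.35,.6,.32,1.1]);F1=F0+[0,0,0,0,3.2,0,-3.2]
E
python3 - <<'E'
from flip import *
print("to F0");q=follow(q0,q0,F0,24,6)
print("flip");q=follow(q,F0,F1,32,8)
print("S..")
for f in ((-.06,.16,42),(-.03,.12,42),(0,.085,42),(.029,.068,42),(.029,.05,42)):
    o=sim(q,[pose(*f,-12)],10);q=o[0][0];print(f,q.round(2),o[0][1].round(4))
E
```

```text
to F0
[0.485 0.295 0.305] ax [ 0.51 -0.1  -0.85] q [-1.55 -0.01  0.59  2.04  0.62  0.91  0.09] 0.0
[0.524 0.2   0.232] ax [ 0.47 -0.13 -0.87] q [-1.43  0.05  0.71  2.15  0.58  0.7   0.45] 0.0
[0.531 0.101 0.163] ax [ 0.43 -0.14 -0.89] q [-1.25  0.13  0.78  2.25  0.47  0.49  0.87] 0.0
[0.508 0.011 0.102] ax [ 0.39 -0.13 -0.91] q [-0.94  0.19  0.71  2.36  0.27  0.28  1.38] 0.0
flip
[ 0.576 -0.027  0.148] ax [ 0.57 -0.23 -0.79] q [-1.35  0.32  1.17  2.36  0.61  0.17  0.97] 0.036
[0.643 0.006 0.201] ax [ 0.75 -0.15 -0.65] q [-1.64  0.52  1.46  2.37  1.18  0.17  0.27] 0.148
[0.667 0.089 0.228] ax [ 0.82  0.08 -0.57] q [-0.77  0.17  0.53  2.35  3.14  0.32 -1.49] 0.0
[0.635 0.172 0.212] ax [ 0.73  0.3  -0.61] q [-0.52  0.15  0.28  2.35  3.83  0.33 -2.15] 0.0
S..
(-0.06, 0.16, 42) [-0.19  0.11  0.48  2.43  4.2   0.23 -2.56] 0.0007
(-0.03, 0.12, 42) [-0.22  0.28  0.52  2.39  4.01  0.34 -2.41] 0.0
(0, 0.085, 42) [-0.24  0.42  0.53  2.33  3.92  0.42 -2.37] 0.0
(0.029, 0.068, 42) [-0.23  0.49  0.51  2.27  3.9   0.44 -2.39] 0.0
(0.029, 0.05, 42) [-0.24  0.54  0.52  2.27  3.85  0.48 -2.36] 0.0
```

```bash
python3 - <<'E'
from flip import *
import io,contextlib
best=[]
for q2 in (-.15,0,.15):
 for q4 in (2.2,2.35):
  for q6 in (.35,.5,.65):
   for dq in (0,.3):
    for q1 in (-.35,-.6,-.9):
     f0=np.array([q1,q2,.1+dq,q4,.5,q6,1.0]);f1=f0+[0,0,0,0,3.2,0,-3.2];q=q0.copy();m=0;zz=9;xs=[]
     for a,b,n in((q0,f0,16),(f0,f1,24)):
      for k in range(1,n+1):
        x,R=fk(a+(b-a)*k/n,PP);xs.append(x)
        for _ in range(2): q=step(q,x,R)
        m=max(m,np.linalg.norm(err(q,x,R)))
     xs=np.array(xs);best.append((m,(q2,q4,q6,dq,q1),xs[:,2].min(),xs[:,0].max(),xs[:,1].min(),q.round(2)))
best.sort(key=lambda t:t[0])
for b in best[:8]: print(round(b[0],3),b[1],b[2].round(2),b[3].round(2),b[4].round(2),b[5])
E
```

```text
0.001 (-0.15, 2.2, 0.65, 0, -0.9) 0.3 0.65 0.22 [-1.88 -0.29  0.92  2.21  3.46  0.54 -1.78]
0.001 (-0.15, 2.35, 0.65, 0, -0.9) 0.21 0.61 0.17 [-1.91 -0.31  0.96  2.36  3.4   0.53 -1.73]
0.001 (0, 2.2, 0.65, 0, -0.9) 0.22 0.67 0.22 [-1.57 -0.01  0.76  2.21  3.67  0.64 -2.17]
0.001 (-0.15, 2.2, 0.5, 0, -0.9) 0.32 0.63 0.28 [-1.94 -0.32  0.96  2.21  3.25  0.4  -1.56]
0.001 (-0.15, 2.35, 0.5, 0, -0.9) 0.23 0.59 0.23 [-1.95 -0.33  0.99  2.36  3.19  0.4  -1.53]
0.001 (0, 2.2, 0.65, 0.3, -0.9) 0.22 0.74 0.04 [-1.44 -0.01  0.92  2.21  3.67  0.64 -2.17]
0.001 (0, 2.2, 0.65, 0, -0.6) 0.22 0.74 0.04 [-1.45 -0.01  0.92  2.21  3.66  0.63 -2.16]
0.001 (0, 2.35, 0.65, 0, -0.9) 0.15 0.62 0.16 [-1.59 -0.01  0.77  2.36  3.66  0.64 -2.17]
```

```bash
cat > gen.py <<'E'
from flip import *
def rows(a,b,t0,t1,n):
    x0,R0=fk(a+(b-a)*t0,PP);T=[];W=[]
    for k in range(1,n+1):
        x,R=fk(a+(b-a)*(t0+(t1-t0)*k/n),PP)
        T.append([float(v) for v in (R0.inv().apply(x-x0)/.4).round(2)]);W.append([float(v) for v in ((R0.inv()*R).as_rotvec(degrees=True)/30).round(2)])
    print(t0,t1,x.round(3));print(T);print(W)
f0=np.array([-.9,-.15,.1,2.2,.5,.65,1.0]);f1=f0+[0,0,0,0,3.2,0,-3.2]
E
python3 - <<'E'
from gen import *
rows(q0,f0,0,.5,5);rows(q0,f0,.5,1,5)
for i in range(5): rows(f0,f1,i/5,(i+1)/5,5)
E
```

```text
0 0.5 [0.454 0.323 0.33 ]
[[-0.01, -0.02, 0.03], [-0.02, -0.04, 0.07], [-0.03, -0.06, 0.1], [-0.04, -0.09, 0.12], [-0.05, -0.11, 0.15]]
[[-0.02, 0.03, -0.18], [-0.04, 0.05, -0.36], [-0.07, 0.07, -0.53], [-0.1, 0.07, -0.71], [-0.13, 0.08, -0.88]]
0.5 1 [0.479 0.268 0.297]
[[-0.0, -0.03, 0.02], [-0.0, -0.05, 0.04], [-0.0, -0.08, 0.06], [0.0, -0.11, 0.08], [0.0, -0.14, 0.1]]
[[-0.03, -0.01, -0.17], [-0.05, -0.02, -0.34], [-0.07, -0.03, -0.51], [-0.09, -0.06, -0.68], [-0.1, -0.09, -0.85]]
0.0 0.2 [0.581 0.224 0.389]
[[-0.04, -0.06, -0.0], [-0.08, -0.12, -0.01], [-0.13, -0.17, -0.03], [-0.18, -0.22, -0.04], [-0.24, -0.26, -0.07]]
[[0.13, -0.08, 0.05], [0.24, -0.17, 0.1], [0.34, -0.28, 0.15], [0.43, -0.4, 0.19], [0.51, -0.53, 0.23]]
0.2 0.4 [0.642 0.254 0.515]
[[-0.07, -0.03, -0.0], [-0.14, -0.05, -0.01], [-0.21, -0.06, -0.03], [-0.28, -0.07, -0.04], [-0.35, -0.06, -0.07]]
[[0.05, -0.14, 0.05], [0.09, -0.28, 0.1], [0.11, -0.43, 0.15], [0.11, -0.58, 0.19], [0.09, -0.73, 0.23]]
0.4 0.6 [0.639 0.345 0.626]
[[-0.07, 0.02, -0.0], [-0.14, 0.04, -0.01], [-0.2, 0.07, -0.03], [-0.26, 0.11, -0.04], [-0.32, 0.16, -0.07]]
[[-0.04, -0.14, 0.05], [-0.09, -0.28, 0.1], [-0.17, -0.41, 0.15], [-0.26, -0.53, 0.19], [-0.36, -0.64, 0.23]]
0.6 0.8 [0.573 0.461 0.678]
[[-0.05, 0.06, -0.0], [-0.09, 0.12, -0.01], [-0.12, 0.18, -0.03], [-0.14, 0.25, -0.04], [-0.16, 0.31, -0.07]]
[[-0.12, -0.09, 0.05], [-0.24, -0.17, 0.1], [-0.38, -0.23, 0.15], [-0.52, -0.27, 0.19], [-0.67, -0.29, 0.23]]
0.8 1.0 [0.47  0.557 0.65 ]
[[-0.0, 0.07, -0.0], [0.0, 0.15, -0.01], [0.01, 0.22, -0.03], [0.03, 0.28, -0.04], [0.06, 0.35, -0.07]]
[[-0.15, -0.0, 0.05], [-0.3, 0.01, 0.1], [-0.44, 0.04, 0.15], [-0.58, 0.1, 0.19], [-0.71, 0.16, 0.23]]
```

send_rows:
  translation:
    - [-0.01, -0.02, 0.03]
    - [-0.02, -0.04, 0.07]
    - [-0.03, -0.06, 0.1]
    - [-0.04, -0.09, 0.12]
    - [-0.05, -0.11, 0.15]
  turn:
    - [-0.02, 0.03, -0.18]
    - [-0.04, 0.05, -0.36]
    - [-0.07, 0.07, -0.53]
    - [-0.1, 0.07, -0.71]
    - [-0.13, 0.08, -0.88]

```text
time: 28.2
tool_pos: [0.4568, 0.3274, 0.3263]
tcp_rot: [-0.048, 0.963, 0.025, 0.265]
wrist_force: [-0.3, -0.5, -0.3]
finger_gap: 0.0003
grasp_force: 0.0
```

send_rows:
  translation:
    - [0, -0.03, 0.02]
    - [0, -0.05, 0.04]
    - [0, -0.08, 0.06]
    - [0.0, -0.11, 0.08]
    - [0.0, -0.14, 0.1]
  turn:
    - [-0.03, -0.01, -0.17]
    - [-0.05, -0.02, -0.34]
    - [-0.07, -0.03, -0.51]
    - [-0.09, -0.06, -0.68]
    - [-0.1, -0.09, -0.85]

```text
time: 28.7
tool_pos: [0.4831, 0.2747, 0.2906]
tcp_rot: [-0.266, 0.921, -0.008, 0.286]
wrist_force: [-0.9, 0.2, 0.0]
finger_gap: -0.0
grasp_force: 0.0
```

send_rows:
  translation:
    - [-0.04, -0.06, 0]
    - [-0.08, -0.12, -0.01]
    - [-0.13, -0.17, -0.03]
    - [-0.18, -0.22, -0.04]
    - [-0.24, -0.26, -0.07]
  turn:
    - [0.13, -0.08, 0.05]
    - [0.24, -0.17, 0.1]
    - [0.34, -0.28, 0.15]
    - [0.43, -0.4, 0.19]
    - [0.51, -0.53, 0.23]

```text
time: 29.2
tool_pos: [0.5856, 0.228, 0.3819]
tcp_rot: [-0.166, 0.878, -0.077, 0.443]
wrist_force: [0.4, -0.7, -0.1]
finger_gap: -0.0001
grasp_force: 0.0
```

send_rows:
  translation:
    - [-0.07, -0.03, 0]
    - [-0.14, -0.05, -0.01]
    - [-0.21, -0.06, -0.03]
    - [-0.28, -0.07, -0.04]
    - [-0.35, -0.06, -0.07]
  turn:
    - [0.05, -0.14, 0.05]
    - [0.09, -0.28, 0.1]
    - [0.11, -0.43, 0.15]
    - [0.11, -0.58, 0.19]
    - [0.09, -0.73, 0.23]

```text
time: 29.7
tool_pos: [0.646, 0.2558, 0.5111]
tcp_rot: [-0.114, 0.784, -0.037, 0.61]
wrist_force: [0.7, -0.0, 0.3]
finger_gap: -0.0002
grasp_force: 0.0
```

send_rows:
  translation:
    - [-0.07, 0.02, 0]
    - [-0.14, 0.04, -0.01]
    - [-0.2, 0.07, -0.03]
    - [-0.26, 0.11, -0.04]
    - [-0.32, 0.16, -0.07]
  turn:
    - [-0.04, -0.14, 0.05]
    - [-0.09, -0.28, 0.1]
    - [-0.17, -0.41, 0.15]
    - [-0.26, -0.53, 0.19]
    - [-0.36, -0.64, 0.23]

```text
time: 30.2
tool_pos: [0.6399, 0.345, 0.6264]
tcp_rot: [-0.129, 0.677, 0.093, 0.719]
wrist_force: [0.2, 0.2, 0.8]
finger_gap: 0.0002
grasp_force: 0.0
```

send_rows:
  translation:
    - [-0.05, 0.06, 0]
    - [-0.09, 0.12, -0.01]
    - [-0.12, 0.18, -0.03]
    - [-0.14, 0.25, -0.04]
    - [-0.16, 0.31, -0.07]
  turn:
    - [-0.12, -0.09, 0.05]
    - [-0.24, -0.17, 0.1]
    - [-0.38, -0.23, 0.15]
    - [-0.52, -0.27, 0.19]
    - [-0.67, -0.29, 0.23]

```text
time: 30.7
tool_pos: [0.5702, 0.4584, 0.6806]
tcp_rot: [-0.205, 0.601, 0.262, 0.727]
wrist_force: [1.0, 0.9, -0.4]
finger_gap: 0.0003
grasp_force: 0.0
```

```bash
python3 - <<'E'
from gen import *
o=manip.get_obs();q=np.array(o["q"]);print(o["time"],q.round(2),o["tool_pos"])
print("model",fk(q,PP)[0], "cmd", fk(f0+(f1-f0)*.8,PP)[0])
# plan on: directly to S from here?
for W in ([],[([.50,.15,.40],pose(0,0,50,20)[1])],[([.52,.05,.32],pose(0,0,50,0)[1])]):
    p=q.copy();
    for w in W+[pose(*f,-12) for f in ((-.06,.16,42),(-.03,.12,42),(0,.085,42),(.029,.068,42),(.029,.05,42))]:
        r=sim(p,[w],10);p=r[0][0];print(p.round(2),r[0][1].round(4))
    print()
E
```

```text
30.7 [-1.56 -0.18  0.65  2.17  2.8   0.71 -1.16] [0.57017362 0.45838392 0.68063935]
model [0.58674857 0.45728907 0.69888216] cmd [0.5731057  0.4614109  0.67827961]
[-1.49 -0.23  1.46  2.44  2.57  0.17 -0.84] 0.1495
[-1.7  -0.29  1.46  2.44  2.65  0.22 -0.89] 0.3044
[-1.84 -0.34  1.46  2.44  2.68  0.32 -0.89] 0.4023
[-1.9  -0.34  1.46  2.44  2.78  0.35 -0.98] 0.4653
[-1.92 -0.34  1.46  2.44  2.85  0.38 -1.06] 0.4973

[-1.05 -0.34  0.53  2.38  0.61  0.52  1.12] 0.1622
[-1.48 -0.1   1.46  2.44  0.44  0.17  1.29] 0.1418
[-1.69 -0.17  1.46  2.44 -0.16  0.17  1.95] 0.3281
[-1.72 -0.31  1.46  2.44 -0.47  0.17  2.38] 0.4232
[-1.33 -0.34  1.46  2.44 -1.05  0.17  2.96] 0.253
[-1.17 -0.34  1.46  2.44 -1.24  0.17  2.96] 0.2233

[-0.89 -0.34  0.51  2.44  1.16  0.37  0.35] 0.0365
[-1.09 -0.02  1.31  2.43  2.69  0.17 -1.06] 0.1118
[-0.42  0.31  0.73  2.39  4.08  0.39 -2.52] 0.0001
[-0.41  0.47  0.71  2.33  4.    0.48 -2.5 ] 0.0
[-0.39  0.54  0.69  2.27  3.98  0.5  -2.53] 0.0
[-0.39  0.6   0.69  2.27  3.93  0.55 -2.5 ] 0.0
```

```bash
python3 - <<'E'
from gen import *
q=np.array(manip.get_obs()["q"])
for st,yw in (((-.06,.16,42),-12),((-.03,.12,42),-12),((-.05,.14,44),-12)):
  qS,e=ik(*pose(*st,yw),np.array([-.4,.3,.7,2.38,4.0,.4,-2.5]),w=.1);print("S",st,yw,qS.round(2),round(e,4))
  p=follow(q,q,qS,30,3)
  for f in ((-.03,.12,42),(0,.085,42),(.029,.068,42),(.029,.05,42)):
    r=sim(p,[pose(*f,yw)],8);p=r[0][0];print(f,p.round(2),r[0][1].round(4))
E
```

```text
S (-0.06, 0.16, 42) -12 [-0.72  0.17  1.04  2.44  4.32  0.31 -2.72] 0.0004
[0.618 0.426 0.653] ax [0.83 0.54 0.13] q [-1.55 -0.16  0.75  2.2   2.94  0.67 -1.29] 0.0
[0.647 0.387 0.601] ax [0.85 0.53 0.06] q [-1.54 -0.13  0.86  2.23  3.07  0.63 -1.42] 0.0
[0.67  0.339 0.544] ax [ 0.87  0.5  -0.04] q [-1.54 -0.1   0.97  2.25  3.21  0.59 -1.56] 0.0
[0.687 0.282 0.484] ax [ 0.88  0.46 -0.14] q [-1.53 -0.07  1.08  2.28  3.36  0.54 -1.71] 0.0
[0.694 0.218 0.423] ax [ 0.88  0.39 -0.25] q [-1.52 -0.03  1.2   2.31  3.52  0.5  -1.89] 0.0
[0.691 0.146 0.363] ax [ 0.88  0.31 -0.36] q [-1.48  0.04  1.3   2.34  3.72  0.47 -2.12] 0.001
[0.676 0.071 0.305] ax [ 0.85  0.22 -0.47] q [-1.34  0.12  1.3   2.36  3.92  0.47 -2.35] 0.0
[ 0.648 -0.007  0.251] ax [ 0.81  0.12 -0.57] q [-1.18  0.17  1.27  2.39  4.08  0.45 -2.52] 0.0
[ 0.607 -0.084  0.202] ax [ 0.75  0.01 -0.67] q [-1.03  0.21  1.25  2.41  4.23  0.42 -2.67] 0.0
[ 0.554 -0.158  0.16 ] ax [ 0.66 -0.09 -0.74] q [-0.9   0.24  1.24  2.44  4.37  0.38 -2.8 ] 0.0
(-0.03, 0.12, 42) [-0.77  0.49  1.13  2.4   4.21  0.57 -2.77] 0.0
(0, 0.085, 42) [-0.69  0
[... 2013 characters left out ...]
0.33] q [-1.38  0.06  1.19  2.34  3.5   0.48 -1.89] 0.0
[0.688 0.045 0.306] ax [ 0.89  0.14 -0.44] q [-1.22  0.15  1.18  2.37  3.69  0.48 -2.12] 0.0
[ 0.659 -0.028  0.247] ax [ 0.84  0.06 -0.54] q [-1.05  0.21  1.14  2.4   3.85  0.47 -2.3 ] 0.0
[ 0.618 -0.098  0.191] ax [ 0.77 -0.02 -0.63] q [-0.88  0.27  1.1   2.42  4.    0.47 -2.45] 0.0
[ 0.564 -0.159  0.14 ] ax [ 0.69 -0.09 -0.72] q [-0.72  0.32  1.07  2.44  4.13  0.47 -2.59] 0.008
(-0.03, 0.12, 42) [-0.66  0.41  1.    2.39  4.17  0.49 -2.68] 0.0
(0, 0.085, 42) [-0.6   0.57  0.94  2.34  4.08  0.59 -2.67] 0.0
(0.029, 0.068, 42) [-0.57  0.64  0.9   2.28  4.06  0.61 -2.7 ] 0.0
(0.029, 0.05, 42) [-0.56  0.7   0.89  2.28  4.    0.65 -2.67] 0.0
```

```bash
cat > v.py <<'E'
from gen import *
q=np.array(manip.get_obs()["q"])
E
python3 - <<'E'
from v import *
c=[]
FINS=((-.06,.165,42),(-.03,.12,42),(0,.085,42),(.029,.068,42),(.029,.05,42))
for V in ((.54,.10,.34),(.55,.10,.38),(.52,.10,.38),(.53,.12,.42),(.55,.14,.34)):
 for l in (42,50,58):
  for yv in (-5,8,20):
   R=pose(0,0,l,yv)[1]
   for ref in ([-1.3,.1,1.2,2.3,3.7,.5,-2.1],[-.9,0,.8,2.3,3.6,.5,-2.0]):
    qV,e=ik(np.array(V),R,np.array(ref),w=.1,n=2)
    if e>.003: continue
    p=q.copy();m=0;xm=0
    for k in range(1,17):
        x,Rk=fk(q+(qV-q)*k/16,PP)
        for _ in range(2):p=step(p,x,Rk)
        m=max(m,np.linalg.norm(err(p,x,Rk)))
        if x[1]<.06: xm=max(xm,x[0])
    es=[]
    for w in [(np.array([.538,-.05,.26]),pose(0,0,42,0)[1])]+[pose(*f,-12) for f in FINS]:
        r=sim(p,[w],6);p=r[0][0];es.append(r[0][1].round(3))
    c.append((max(m,*es),V,l,yv,ref[0],round(m,3),es,p.round(2),qV.round(2)))
c.sort(key=lambda t:t[0])
for t in c[:6]: print(t)
E
```

```text
(np.float64(0.247), (0.54, 0.1, 0.34), 50, -5, -1.3, np.float64(0.028), [np.float64(0.051), np.float64(0.084), np.float64(0.071), np.float64(0.208), np.float64(0.227), np.float64(0.247)], array([ 1.16,  0.59, -1.01,  2.24, -1.37,  0.17,  2.96]), array([-0.61, -0.32,  0.1 ,  2.4 ,  1.02,  0.42,  0.25]))
(np.float64(0.247), (0.55, 0.14, 0.34), 42, -5, -1.3, np.float64(0.0), [np.float64(0.05), np.float64(0.084), np.float64(0.07), np.float64(0.208), np.float64(0.227), np.float64(0.247)], array([ 1.16,  0.59, -1.01,  2.24, -1.37,  0.17,  2.96]), array([-0.87, -0.24,  0.27,  2.25,  0.77,  0.58,  0.45]))
(np.float64(0.247), (0.55, 0.14, 0.34), 50, -5, -1.3, np.float64(0.0), [np.float64(0.055), np.float64(0.082), np.float64(0.075), np.float64(0.209), np.float64(0.227), np.float64(0.247)], array([ 1.16,  0.59, -1.01,  2.24, -1.37,  0.17,  2.96]), array([-0.79, -0.26,  0.16,  2.35,  1.11,  0.5 ,  0.08]))
(np.float64(0.247), (0.55, 0.14, 0.34), 50, -5, -0.9, np.float64(0.0), [np.float64(0.055), np.float64(0.082), np.float64(0.075), np.float64(0.209), np.float64(0.227), np.float64(0.247)], array([ 1.16,  0.59, -1.01,  2.24, -1.37,  0.17,  2.96]), array([-0.74, -0.25,  0.13,  2.35,  1.1 ,  0.49,  0.09]))
```

```bash
cat >> v.py <<'E'
FINS=((-.03,.12,42),(0,.085,42),(.029,.068,42),(.029,.05,42))
YW=-12
qS,_=ik(*pose(-.06,.16,42,YW),np.array([-.4,.3,.7,2.38,4.0,.4,-2.5]),w=.1)
qT=qS.copy();qT[0]-=.6
E
python3 - <<'E'
from v import *
for yw in (-12,-18):
  for st in ((-.06,.16,42),(-.065,.17,45)):
    qS,e=ik(*pose(*st,yw),np.array([-.4,.3,.7,2.38,4.0,.4,-2.5]),w=.1);qT=qS.copy();qT[0]-=.6
    print(yw,st,qS.round(2),round(e,4))
    p=follow(q,q,qT,30,6);print("arc");p=follow(p,qT,qS,16,2)
    for f in FINS:
      r=sim(p,[pose(*f,yw)],8);p=r[0][0];print(f,p.round(2),r[0][1].round(4))
E
```

```text
-12 (-0.06, 0.16, 42) [-0.72  0.17  1.04  2.44  4.32  0.31 -2.72] 0.0004
[0.596 0.462 0.601] ax [0.78 0.62 0.06] q [-1.6  -0.12  0.8   2.22  3.09  0.63 -1.45] 0.0
[0.6   0.438 0.484] ax [ 0.75  0.65 -0.14] q [-1.62 -0.05  0.95  2.28  3.39  0.54 -1.76] 0.0
[0.595 0.381 0.363] ax [ 0.71  0.6  -0.36] q [-1.59  0.03  1.05  2.33  3.71  0.47 -2.1 ] 0.0
[0.578 0.293 0.251] ax [ 0.66  0.48 -0.57] q [-1.47  0.12  1.06  2.38  4.03  0.4  -2.44] 0.0
[0.546 0.182 0.16 ] ax [ 0.6   0.3  -0.74] q [-1.33  0.17  1.04  2.44  4.32  0.31 -2.72] 0.0
arc
[0.558 0.141 0.16 ] ax [ 0.62  0.25 -0.74] q [-1.28  0.18  1.07  2.44  4.33  0.32 -2.73] 0.0
[0.567 0.099 0.16 ] ax [ 0.64  0.21 -0.74] q [-1.24  0.19  1.1   2.44  4.34  0.33 -2.75] 0.0
[0.573 0.056 0.16 ] ax [ 0.65  0.16 -0.74] q [-1.19  0.2   1.13  2.44  4.34  0.34 -2.76] 0.0
[0.576 0.013 0.16 ] ax [ 0.66  0.11 -0.74] q [-1.14  0.21  1.16  2.44  4.35  0.35 -2.77] 0.0
[ 0.575 -0.03   0.16 ] ax [ 0.67  0.06 -0.74] q [-1.09  0.22  1.19  2.44  4.36  0.36 -2.78] 0.0
[ 0.571 -0.073  0.16 ] ax [ 0.67  0.01 -0.74] q [-1.03  0.23  1.22  2.44  4.36  0.37 -2.79] 0
[... 4470 characters left out ...]
[-1.11  0.15  1.04  2.44  3.92  0.22 -2.46] 0.009
[ 0.581 -0.026  0.169] ax [ 0.69  0.   -0.72] q [-1.06  0.15  1.06  2.44  3.93  0.22 -2.47] 0.009
[ 0.577 -0.069  0.169] ax [ 0.69 -0.05 -0.72] q [-1.01  0.16  1.09  2.44  3.95  0.23 -2.49] 0.01
[ 0.57  -0.112  0.169] ax [ 0.69 -0.1  -0.72] q [-0.95  0.16  1.11  2.44  3.96  0.23 -2.51] 0.01
[ 0.56  -0.155  0.169] ax [ 0.68 -0.15 -0.72] q [-0.89  0.17  1.13  2.44  3.98  0.24 -2.53] 0.01
(-0.03, 0.12, 42) [-0.74  0.4   0.99  2.4   4.    0.38 -2.66] 0.0
(0, 0.085, 42) [-0.66  0.56  0.93  2.34  3.95  0.48 -2.68] 0.0
(0.029, 0.068, 42) [-0.62  0.63  0.89  2.28  3.94  0.51 -2.71] 0.0
(0.029, 0.05, 42) [-0.61  0.69  0.88  2.28  3.9   0.55 -2.69] 0.0
```

```bash
python3 - <<'E'
from v import *
for i in range(4): rows(q,qT,i/4,(i+1)/4,4)
E
```

```text
0.0 0.25 [0.597 0.459 0.573]
[[0.07, 0.01, -0.0], [0.15, 0.01, -0.01], [0.23, 0.01, -0.02], [0.31, 0.01, -0.04]]
[[-0.07, 0.06, 0.0], [-0.13, 0.14, 0.0], [-0.18, 0.23, 0.01], [-0.23, 0.33, 0.02]]
0.25 0.5 [0.599 0.413 0.423]
[[0.09, -0.01, -0.01], [0.19, -0.02, -0.02], [0.28, -0.04, -0.05], [0.38, -0.06, -0.07]]
[[-0.04, 0.11, 0.01], [-0.06, 0.24, 0.03], [-0.07, 0.37, 0.05], [-0.07, 0.5, 0.07]]
0.5 0.75 [0.584 0.317 0.277]
[[0.1, -0.03, -0.01], [0.2, -0.07, -0.03], [0.3, -0.1, -0.06], [0.4, -0.15, -0.09]]
[[0.01, 0.14, 0.03], [0.03, 0.28, 0.06], [0.07, 0.43, 0.1], [0.11, 0.57, 0.14]]
0.75 1.0 [0.546 0.182 0.16 ]
[[0.1, -0.05, -0.01], [0.2, -0.11, -0.03], [0.3, -0.16, -0.05], [0.39, -0.22, -0.08]]
[[0.06, 0.14, 0.04], [0.12, 0.28, 0.09], [0.2, 0.41, 0.14], [0.28, 0.54, 0.19]]
```

send_rows:
  translation:
    - [0.07, 0.01, 0]
    - [0.15, 0.01, -0.01]
    - [0.23, 0.01, -0.02]
    - [0.31, 0.01, -0.04]
  turn:
    - [-0.07, 0.06, 0]
    - [-0.13, 0.14, 0]
    - [-0.18, 0.23, 0.01]
    - [-0.23, 0.33, 0.02]

```text
time: 31.1
tool_pos: [0.5735, 0.467, 0.555]
tcp_rot: [-0.266, 0.647, 0.282, 0.657]
wrist_force: [-0.5, 0.7, -0.0]
finger_gap: -0.0001
grasp_force: 0.0
```

send_rows:
  translation:
    - [0.09, -0.01, -0.01]
    - [0.19, -0.02, -0.02]
    - [0.28, -0.04, -0.05]
    - [0.38, -0.06, -0.07]
  turn:
    - [-0.04, 0.11, 0.01]
    - [-0.06, 0.24, 0.03]
    - [-0.07, 0.37, 0.05]
    - [-0.07, 0.5, 0.07]

```text
time: 31.5
tool_pos: [0.5718, 0.4338, 0.4028]
tcp_rot: [-0.3, 0.726, 0.269, 0.557]
wrist_force: [0.3, 1.2, 0.2]
finger_gap: 0.0001
grasp_force: 0.0
```

send_rows:
  translation:
    - [0.1, -0.03, -0.01]
    - [0.2, -0.07, -0.03]
    - [0.3, -0.1, -0.06]
    - [0.4, -0.15, -0.09]
    - [0.4, -0.15, -0.09]
  turn:
    - [0.01, 0.14, 0.03]
    - [0.03, 0.28, 0.06]
    - [0.07, 0.43, 0.1]
    - [0.11, 0.57, 0.14]
    - [0.11, 0.57, 0.14]

```text
time: 32.0
tool_pos: [0.5607, 0.3431, 0.2505]
tcp_rot: [-0.293, 0.82, 0.218, 0.44]
wrist_force: [0.5, -0.4, 0.1]
finger_gap: -0.0003
grasp_force: 0.0
```

```bash
cat > nx.py <<'E'
from v import *
from h import plan
import sys
o=manip.get_obs();print(o["time"],q.round(2),np.round(o["tool_pos"],4),"axis",Rn.from_quat(o["tcp_rot"]).apply([0,0,1]).round(3),"F",np.round(o["wrist_force"],1))
X,R=fk(q,PP);print("model",X.round(3),R.apply([0,0,1]).round(3))
E
python3 nx.py; python3 - <<'E'
from nx import *
for t in (.25,.5,.75,1):
    a=fk(q+(qT-q)*t,PP);print(t,plan(*a))
E
```

```text
32.0 [-1.33  0.22  0.94  2.4   3.97  0.62 -2.36] [0.5607 0.3431 0.2505] axis [ 0.594  0.616 -0.518] F [ 0.5 -0.4  0.1]
model [0.572 0.322 0.238] [ 0.647  0.56  -0.518]
32.0 [-1.33  0.22  0.94  2.4   3.97  0.62 -2.36] [0.5607 0.3431 0.2505] axis [ 0.594  0.616 -0.518] F [ 0.5 -0.4  0.1]
model [0.572 0.322 0.238] [ 0.647  0.56  -0.518]
0.25 (array([ 0.111, -0.111, -0.027]), array([0.216, 0.142, 0.004]))
0.5 (array([ 0.188, -0.167, -0.061]), array([0.305, 0.284, 0.073]))
0.75 (array([ 0.26 , -0.228, -0.103]), array([0.41 , 0.412, 0.137]))
1 (array([ 0.325, -0.293, -0.152]), array([0.531, 0.526, 0.196]))
```

```bash
cat > kin2.py <<'E'
import kin
from kin import *
_o=kin.fk
EX=[([-1.56,-.18,.65,2.17,2.8,.71,-1.16],[.57017,.45838,.68064],[-.205,.601,.262,.727]),
([-1.33,.22,.94,2.4,3.97,.62,-2.36],[.5607,.3431,.2505],[-.293,.82,.218,.44]),
([-1.64,-.06,.46,1.94,.62,1.11,-.24],[.42183,.37778,.37575],[.182,.943,.053,.274])]
kin.D+=EX
def fk2(q,p):
    q=np.array(q)+np.r_[0,p[10:15],0]
    x,R=_fk(q*kin.SG,p[:10]);return x,R
E
python3 - <<'E'
from kin2 import *
def r(p):
    o=[]
    for q,x,Q in kin.D:
        X,R=fk2(q,p);o+=list(X-x)+list((Rn.from_quat(Q).inv()*R).as_rotvec()*.2)
    return np.r_[o,np.array(p[5:9])*.05,np.array(p[10:15])*.01]
s=least_squares(r,list(kin.PP)+[0]*5);print(s.x.round(4).tolist(),s.cost);print((s.fun[:-9].reshape(-1,6)).round(3))
E
```

```text
Traceback (most recent call last):
  File "kin2.py", line 10, in fk2
    x,R=_fk(q*kin.SG,p[:10]);return x,R
        ^^^
NameError: name '_fk' is not defined. Did you mean: 'fk'?
```

```bash
sed -i 's/x,R=_fk(/x,R=kin._fk(/' kin2.py; python3 - <<'E'
from kin2 import *
def r(p):
    o=[]
    for q,x,Q in kin.D:
        X,R=fk2(q,p);o+=list(X-x)+list((Rn.from_quat(Q).inv()*R).as_rotvec()*.2)
    return np.r_[o,np.array(p[5:9])*.05,np.array(p[10:15])*.01]
s=least_squares(r,list(kin.PP)+[0]*5);print(s.x.round(4).tolist(),s.cost);print((s.fun[:-9].reshape(-1,6)).round(3))
E
```

```text
[-0.0258, 0.3312, 0.5149, 0.4896, 0.3624, -0.0127, 0.0343, 0.0114, 0.0101, 1.5275, -0.021, 0.0466, 0.0152, 0.0249, -0.0167] 0.0014672613522164256
[[-0.003  0.004 -0.005 -0.005 -0.008  0.002]
 [-0.01   0.007 -0.009 -0.003 -0.005  0.002]
 [ 0.007 -0.006 -0.    -0.007  0.002  0.005]
 [-0.01   0.019  0.01   0.002 -0.003  0.002]
 [ 0.013  0.025  0.003  0.006 -0.002 -0.003]
 [-0.007 -0.001 -0.004  0.002  0.001  0.001]
 [-0.008  0.    -0.004  0.002  0.001  0.001]
 [-0.002 -0.004 -0.001  0.     0.001  0.002]
 [-0.002 -0.004 -0.001  0.001  0.002  0.002]
 [ 0.006 -0.002  0.008  0.011  0.004 -0.013]
 [ 0.002 -0.005 -0.001  0.01  -0.    -0.004]
 [-0.008 -0.005  0.005  0.004 -0.004  0.003]]
```

```bash
cat >> kin.py <<'E'
PP=[-0.0258,0.3312,0.5149,0.4896,0.3624,-0.0127,0.0343,0.0114,0.0101,1.5275,-0.021,0.0466,0.0152,0.0249,-0.0167]
def fk(q,p): return _fk((np.array(q)+np.r_[0,p[10:15],0])*SG,p[:10])
E
python3 nx.py; python3 - <<'E'
from nx import *
print("qS",qS.round(2));p=follow(q,q,qT,16,4);print("arc");p=follow(p,qT,qS,16,2)
for f in FINS:
  r=sim(p,[pose(*f,YW)],8);p=r[0][0];print(f,p.round(2),r[0][1].round(4))
for t in (.25,.5,.75,1):
    a=fk(q+(qT-q)*t,PP);print(t,plan(*a))
E
```

```text
32.0 [-1.33  0.22  0.94  2.4   3.97  0.62 -2.36] [0.5607 0.3431 0.2505] axis [ 0.594  0.616 -0.518] F [ 0.5 -0.4  0.1]
model [0.563 0.332 0.245] [ 0.63   0.569 -0.529]
32.0 [-1.33  0.22  0.94  2.4   3.97  0.62 -2.36] [0.5607 0.3431 0.2505] axis [ 0.594  0.616 -0.518] F [ 0.5 -0.4  0.1]
model [0.563 0.332 0.245] [ 0.63   0.569 -0.529]
qS [-0.21  0.14  0.54  2.44  4.17  0.28 -2.49]
[0.561 0.295 0.217] ax [ 0.62  0.51 -0.6 ] q [-1.29  0.23  0.95  2.41  4.04  0.56 -2.43] 0.0
[0.558 0.258 0.194] ax [ 0.62  0.44 -0.65] q [-1.26  0.22  0.95  2.42  4.11  0.49 -2.49] 0.0
[0.553 0.221 0.175] ax [ 0.61  0.37 -0.7 ] q [-1.24  0.21  0.96  2.44  4.18  0.42 -2.55] 0.0
[0.547 0.182 0.16 ] ax [ 0.6   0.3  -0.75] q [-1.21  0.19  0.97  2.44  4.25  0.35 -2.61] 0.005
arc
[0.559 0.141 0.16 ] ax [ 0.62  0.25 -0.75] q [-1.17  0.2   1.    2.44  4.26  0.35 -2.62] 0.005
[0.568 0.099 0.16 ] ax [ 0.63  0.21 -0.75] q [-1.12  0.21  1.03  2.44  4.26  0.36 -2.64] 0.005
[0.574 0.056 0.16 ] ax [ 0.65  0.16 -0.75] q [-1.07  0.22  1.06  2.44  4.27  0.37 -2.65] 0.006
[0.576 0.013 0.16 ] ax [ 0.66  0.11 -0.75] q [-1.02  0
[... 266 characters left out ...]
.67 -0.04 -0.75] q [-0.87  0.26  1.17  2.44  4.3   0.41 -2.7 ] 0.007
[ 0.554 -0.158  0.16 ] ax [ 0.66 -0.09 -0.75] q [-0.81  0.27  1.19  2.44  4.31  0.43 -2.71] 0.007
(-0.03, 0.12, 42) [-0.69  0.51  1.09  2.41  4.17  0.61 -2.69] 0.0
(0, 0.085, 42) [-0.61  0.65  1.01  2.35  4.08  0.69 -2.69] 0.0
(0.029, 0.068, 42) [-0.57  0.72  0.96  2.29  4.06  0.71 -2.71] 0.0
(0.029, 0.05, 42) [-0.56  0.77  0.94  2.29  4.    0.74 -2.69] 0.0
0.25 (array([ 0.105, -0.097, -0.029]), array([0.208, 0.16 , 0.036]))
0.5 (array([ 0.185, -0.164, -0.061]), array([0.308, 0.294, 0.099]))
0.75 (array([ 0.258, -0.23 , -0.102]), array([0.414, 0.417, 0.152]))
1 (array([ 0.324, -0.294, -0.151]), array([0.528, 0.529, 0.197]))
```

send_rows:
  translation:
    - [0.05, -0.045, -0.01]
    - [0.105, -0.097, -0.03]
    - [0.145, -0.13, -0.045]
    - [0.185, -0.164, -0.06]
    - [0.22, -0.2, -0.08]
    - [0.258, -0.23, -0.1]
    - [0.29, -0.26, -0.125]
    - [0.324, -0.294, -0.151]
    - [0.324, -0.294, -0.151]
    - [0.324, -0.294, -0.151]
  turn:
    - [0.1, 0.08, 0.02]
    - [0.208, 0.16, 0.036]
    - [0.26, 0.225, 0.07]
    - [0.308, 0.294, 0.1]
    - [0.36, 0.355, 0.125]
    - [0.414, 0.417, 0.152]
    - [0.47, 0.475, 0.175]
    - [0.528, 0.529, 0.197]
    - [0.528, 0.529, 0.197]
    - [0.528, 0.529, 0.197]

```text
time: 33.0
tool_pos: [0.5489, 0.1875, 0.1635]
tcp_rot: [-0.217, 0.907, 0.086, 0.351]
wrist_force: [-0.4, -0.2, -0.3]
finger_gap: 0.0005
grasp_force: 0.0
```

```bash
python3 nx.py; python3 - <<'E'
from nx import *
a,b=qT,qS
for t in (.25,.5,.625,.75,.875,1):
    x,R=fk(a+(b-a)*t,PP);print(t,x.round(3),plan(x,R))
E
```

```text
33.0 [-0.69  0.13  0.31  2.44  3.67  0.18 -2.06] [0.5489 0.1875 0.1635] axis [ 0.599  0.309 -0.739] F [-0.4 -0.2 -0.3]
model [0.548 0.203 0.162] [ 0.614  0.258 -0.746]
33.0 [-0.69  0.13  0.31  2.44  3.67  0.18 -2.06] [0.5489 0.1875 0.1635] axis [ 0.599  0.309 -0.739] F [-0.4 -0.2 -0.3]
model [0.548 0.203 0.162] [ 0.614  0.258 -0.746]
0.25 [0.568 0.099 0.16 ] (array([ 0.048, -0.22 , -0.034]), array([0.204, 0.016, 0.217]))
0.5 [0.576 0.013 0.16 ] (array([ 0.106, -0.421, -0.088]), array([0.396, 0.015, 0.429]))
0.625 [ 0.576 -0.031  0.16 ] (array([ 0.143, -0.516, -0.122]), array([0.492, 0.014, 0.536]))
0.75 [ 0.572 -0.074  0.16 ] (array([ 0.185, -0.608, -0.161]), array([0.588, 0.014, 0.642]))
0.875 [ 0.565 -0.116  0.16 ] (array([ 0.232, -0.695, -0.205]), array([0.684, 0.013, 0.748]))
1 [ 0.554 -0.158  0.16 ] (array([ 0.284, -0.777, -0.252]), array([0.78 , 0.013, 0.855]))
```

send_rows:
  translation:
    - [0.01, -0.07, -0.01]
    - [0.03, -0.145, -0.02]
    - [0.048, -0.22, -0.034]
    - [0.065, -0.29, -0.05]
    - [0.085, -0.355, -0.07]
    - [0.106, -0.421, -0.088]
    - [0.106, -0.421, -0.088]
    - [0.106, -0.421, -0.088]
  turn:
    - [0.07, 0.005, 0.07]
    - [0.135, 0.01, 0.145]
    - [0.204, 0.016, 0.217]
    - [0.27, 0.016, 0.29]
    - [0.33, 0.016, 0.36]
    - [0.396, 0.015, 0.429]
    - [0.396, 0.015, 0.429]
    - [0.396, 0.015, 0.429]

```text
time: 33.8
tool_pos: [0.5766, 0.0138, 0.1592]
tcp_rot: [-0.079, 0.931, 0.03, 0.355]
wrist_force: [-0.4, 1.3, -0.5]
finger_gap: -0.0
grasp_force: 0.0
```

```bash
python3 nx.py; python3 - <<'E'
from nx import *
a,b=qT,qS
for t in (.625,.75,.875,1):
    x,R=fk(a+(b-a)*t,PP);print(t,x.round(3),plan(x,R))
for f in FINS: print(f,plan(*pose(*f,YW)))
E
```

```text
33.8 [-0.34  0.13  0.26  2.44  3.64  0.17 -2.02] [0.5766 0.0138 0.1592] axis [ 0.656  0.112 -0.746] F [-0.4  1.3 -0.5]
model [0.581 0.031 0.158] [ 0.656  0.059 -0.753]
33.8 [-0.34  0.13  0.26  2.44  3.64  0.17 -2.02] [0.5766 0.0138 0.1592] axis [ 0.656  0.112 -0.746] F [-0.4  1.3 -0.5]
model [0.581 0.031 0.158] [ 0.656  0.059 -0.753]
0.625 [ 0.576 -0.031  0.16 ] (array([ 0.014, -0.109, -0.016]), array([ 0.099, -0.003,  0.114]))
0.75 [ 0.572 -0.074  0.16 ] (array([ 0.035, -0.213, -0.034]), array([ 0.194, -0.003,  0.221]))
0.875 [ 0.565 -0.116  0.16 ] (array([ 0.061, -0.315, -0.058]), array([ 0.29 , -0.003,  0.327]))
1 [ 0.554 -0.158  0.16 ] (array([ 0.093, -0.415, -0.087]), array([ 0.385, -0.003,  0.434]))
(-0.03, 0.12, 42) (array([ 0.108, -0.436,  0.035]), array([ 0.389, -0.008,  0.434]))
(0, 0.085, 42) (array([ 0.113, -0.458,  0.148]), array([ 0.389, -0.008,  0.434]))
(0.029, 0.068, 42) (array([ 0.09 , -0.48 ,  0.225]), array([ 0.389, -0.008,  0.434]))
(0.029, 0.05, 42) (array([ 0.12 , -0.48 ,  0.259]), array([ 0.389, -0.008,  0.434]))
```

send_rows:
  translation:
    - [0.005, -0.05, -0.01]
    - [0.014, -0.109, -0.016]
    - [0.024, -0.16, -0.025]
    - [0.035, -0.213, -0.034]
    - [0.047, -0.265, -0.045]
    - [0.061, -0.315, -0.058]
    - [0.076, -0.365, -0.072]
    - [0.093, -0.415, -0.087]
    - [0.093, -0.415, -0.087]
    - [0.093, -0.415, -0.087]
  turn:
    - [0.05, 0, 0.055]
    - [0.099, 0, 0.114]
    - [0.145, 0, 0.17]
    - [0.194, 0, 0.221]
    - [0.24, 0, 0.275]
    - [0.29, 0, 0.327]
    - [0.335, 0, 0.38]
    - [0.385, 0, 0.434]
    - [0.385, 0, 0.434]
    - [0.385, 0, 0.434]

```text
time: 34.8
tool_pos: [0.5547, -0.1584, 0.1599]
tcp_rot: [0.063, 0.932, -0.023, 0.355]
wrist_force: [0.6, 0.7, 0.1]
finger_gap: 0.0002
grasp_force: 0.0
```

```bash
python3 nx.py; python3 - <<'E'
from nx import *
from h import proj,atz
manip.get_image("wrist");r=manip.recognise("wrist","plunger_top");print(r,proj("wrist",K+[0,0,.073]))
for d in r: print(atz("wrist",d["centre"],.068))
for f in FINS: print(f,plan(*pose(*f,YW)))
E
```

```text
34.8 [-0.07  0.13  0.29  2.44  3.67  0.17 -2.05] [ 0.5547 -0.1584  0.1599] axis [ 0.66  -0.088 -0.746] F [0.6 0.7 0.1]
model [ 0.563 -0.144  0.159] [ 0.643 -0.138 -0.753]
34.8 [-0.07  0.13  0.29  2.44  3.67  0.17 -2.05] [ 0.5547 -0.1584  0.1599] axis [ 0.66  -0.088 -0.746] F [0.6 0.7 0.1]
model [ 0.563 -0.144  0.159] [ 0.643 -0.138 -0.753]
[{'centre': [324.2, 174.1], 'confidence': 0.57}] [321.44444725 176.11138629]
[ 0.61665244 -0.16386495]
(-0.03, 0.12, 42) (array([0.013, 0.   , 0.122]), array([ 0.005, -0.01 ,  0.002]))
(0, 0.085, 42) (array([ 0.015, -0.   ,  0.238]), array([ 0.005, -0.01 ,  0.002]))
(0.029, 0.068, 42) (array([-0.011, -0.001,  0.317]), array([ 0.005, -0.01 ,  0.002]))
(0.029, 0.05, 42) (array([ 0.019, -0.001,  0.351]), array([ 0.005, -0.01 ,  0.002]))
```

At the stage, clear and tracking well. I'll enter along the tool axis to just above the knob.

send_rows:
  translation:
    - [0.006, 0, 0.04]
    - [0.01, 0, 0.08]
    - [0.013, 0, 0.122]
    - [0.014, 0, 0.16]
    - [0.015, 0, 0.2]
    - [0.015, 0, 0.238]
    - [0.006, 0, 0.265]
    - [-0.003, 0, 0.29]
    - [-0.011, 0, 0.317]
    - [-0.011, 0, 0.317]
    - [-0.011, 0, 0.317]
  turn:
    - [0, 0, 0]
    - [0, 0, 0]
    - [0.005, -0.01, 0]
    - [0.005, -0.01, 0]
    - [0.005, -0.01, 0]
    - [0.005, -0.01, 0]
    - [0.005, -0.01, 0]
    - [0.005, -0.01, 0]
    - [0.005, -0.01, 0]
    - [0.005, -0.01, 0]
    - [0.005, -0.01, 0]

```text
time: 36.0
tool_pos: [0.6407, -0.1719, 0.0679]
tcp_rot: [0.064, 0.931, -0.025, 0.357]
wrist_force: [-0.6, 0.6, -0.1]
finger_gap: 0.0004
grasp_force: 0.0
```

```bash
python3 nx.py|head -1; python3 - <<'E'
from h import *
o=manip.get_obs();R0=Rn.from_quat(o["tcp_rot"]);print("1 mm down:",R0.inv().apply([0,0,-.001])/.4)
K=np.array([.614,-.1655,.073]);z=R0.apply([0,0,1]);p=np.array(o["tool_pos"])
for d in (.03,.036,.041): print(d,"tip rel knob top",(p-d*z-K).round(4),"low corner",(p-d*z-K+.011*R0.apply([1,0,0])).round(4))
E
```

```text
36.0 [-0.09  0.48  0.33  2.31  3.55  0.4  -2.  ] [ 0.6407 -0.1719  0.0679] axis [ 0.662 -0.093 -0.743] F [-0.6  0.6 -0.1]
1 mm down: [1.67192660e-03 2.46266510e-06 1.85867033e-03]
0.03 tip rel knob top [ 0.0068 -0.0036  0.0172] low corner [-0.0013 -0.0024  0.0099]
0.036 tip rel knob top [ 0.0028 -0.003   0.0217] low corner [-0.0053 -0.0019  0.0143]
0.041 tip rel knob top [-0.0005 -0.0025  0.0254] low corner [-0.0086 -0.0014  0.018 ]
```

send_rows:
  translation:
    - [0.0, 0.003, 0.009]
    - [0.004, 0.005, 0.014]
    - [0.008, 0.005, 0.02]
    - [0.012, 0.005, 0.024]
    - [0.012, 0.005, 0.024]
  turn:
    - [0, 0, 0]
    - [0, 0, 0]
    - [0, 0, 0]
    - [0, 0, 0]
    - [0, 0, 0]

```text
time: 36.5
tool_pos: [0.6435, -0.1701, 0.057]
tcp_rot: [0.064, 0.932, -0.025, 0.357]
wrist_force: [0.1, -0.1, 0.5]
finger_gap: -0.0002
grasp_force: 0.0
```

send_rows:
  translation:
    - [0.003, 0, 0.004]
    - [0.007, 0, 0.007]
    - [0.01, 0, 0.011]
    - [0.01, 0, 0.011]
  turn:
    - [0, 0, 0]
    - [0, 0, 0]
    - [0, 0, 0]
    - [0, 0, 0]

```text
time: 36.9
tool_pos: [0.6438, -0.1702, 0.0515]
tcp_rot: [0.064, 0.931, -0.025, 0.357]
wrist_force: [-1.3, -0.0, 2.7]
finger_gap: -0.0001
grasp_force: 1.4
```

Contact on the plunger (2.7 N) at z 0.0515. I'll press straight down.

send_rows:
  translation:
    - [0.004, 0, 0.005]
    - [0.008, 0, 0.009]
    - [0.012, 0, 0.013]
    - [0.017, 0, 0.019]
    - [0.017, 0, 0.019]
  turn:
    - [0, 0, 0]
    - [0, 0, 0]
    - [0, 0, 0]
    - [0, 0, 0]
    - [0, 0, 0]

```text
time: 37.4
tool_pos: [0.6439, -0.1703, 0.0412]
tcp_rot: [0.064, 0.931, -0.025, 0.357]
wrist_force: [-2.8, -0.2, 4.8]
finger_gap: -0.0001
grasp_force: 2.6
```

send_rows:
  translation:
    - [0.003, 0, 0.004]
    - [0.005, 0, 0.006]
    - [0.007, 0, 0.008]
    - [0.007, 0, 0.008]
  turn:
    - [0, 0, 0]
    - [0, 0, 0]
    - [0, 0, 0]
    - [0, 0, 0]

```text
time: 37.8
tool_pos: [0.6441, -0.1703, 0.0378]
tcp_rot: [0.064, 0.931, -0.025, 0.358]
wrist_force: [-5.1, 0.8, 10.2]
finger_gap: 0.0001
grasp_force: 5.1
```

send_rows:
  translation:
    - [0.002, 0, 0.002]
    - [0.003, 0, 0.003]
    - [0.003, 0, 0.003]
    - [0.003, 0, 0.003]
  turn:
    - [0, 0, 0]
    - [0, 0, 0]
    - [0, 0, 0]
    - [0, 0, 0]

```text
time: 38.2
tool_pos: [0.6445, -0.1704, 0.0376]
tcp_rot: [0.065, 0.931, -0.025, 0.359]
wrist_force: [-12.0, 3.6, 21.9]
finger_gap: 0.0002
grasp_force: 11.4
```

It is at the stop: the force rose to 22 N with no further travel. I'll lift straight up, then back out the way I came.

send_rows:
  translation:
    - [-0.006, 0, -0.007]
    - [-0.015, 0, -0.017]
    - [-0.025, 0, -0.028]
    - [-0.036, 0, -0.04]
    - [-0.048, 0, -0.053]
    - [-0.053, 0, -0.059]
    - [-0.053, 0, -0.059]
  turn:
    - [0, 0, 0]
    - [0, 0, 0]
    - [0, 0, 0]
    - [0, 0, 0]
    - [0, 0, 0]
    - [0, 0, 0]
    - [0, 0, 0]

```text
time: 38.9
tool_pos: [0.6439, -0.1701, 0.0677]
tcp_rot: [0.064, 0.931, -0.025, 0.358]
wrist_force: [0.0, -0.4, 0.0]
finger_gap: -0.0002
grasp_force: 0.0
```

```bash
python3 nx.py|head -1; python3 - <<'E'
from nx import *
for f in ((0,.085,42),(-.03,.12,42),(-.055,.155,42)): print(f,plan(*pose(*f,YW)))
E
```

```text
38.9 [-0.09  0.48  0.33  2.31  3.55  0.4  -2.  ] [ 0.6439 -0.1701  0.0677] axis [ 0.663 -0.093 -0.743] F [ 0.  -0.4  0. ]
38.9 [-0.09  0.48  0.33  2.31  3.55  0.4  -2.  ] [ 0.6439 -0.1701  0.0677] axis [ 0.663 -0.093 -0.743] F [ 0.  -0.4  0. ]
model [ 0.635 -0.165  0.061] [ 0.647 -0.147 -0.749]
(0, 0.085, 42) (array([ 0.029, -0.   , -0.084]), array([-0.004,  0.   , -0.002]))
(-0.03, 0.12, 42) (array([ 0.026, -0.001, -0.199]), array([-0.004,  0.   , -0.002]))
(-0.055, 0.155, 42) (array([ 0.014, -0.001, -0.306]), array([-0.004,  0.   , -0.002]))
```

send_rows:
  translation:
    - [0.012, 0, -0.03]
    - [0.022, 0, -0.058]
    - [0.029, 0, -0.084]
    - [0.028, 0, -0.12]
    - [0.027, 0, -0.16]
    - [0.026, 0, -0.199]
    - [0.022, 0, -0.235]
    - [0.018, 0, -0.27]
    - [0.014, 0, -0.306]
    - [0.014, 0, -0.306]
    - [0.014, 0, -0.306]
  turn:
    - [0, 0, 0]
    - [0, 0, 0]
    - [0, 0, 0]
    - [0, 0, 0]
    - [0, 0, 0]
    - [0, 0, 0]
    - [0, 0, 0]
    - [0, 0, 0]
    - [0, 0, 0]
    - [0, 0, 0]
    - [0, 0, 0]

```text
time: 40.0
tool_pos: [0.5581, -0.1583, 0.1546]
tcp_rot: [0.065, 0.931, -0.025, 0.358]
wrist_force: [0.2, 0.0, -0.4]
finger_gap: 0.0001
grasp_force: 0.0
```

```bash
python3 - <<'E'
from h import *
import cv2
o=manip.get_obs();print(o["time"],o["tool_pos"],np.round(o["wrist_force"],1))
# numeric check of pair and bystanders: difference to the first pictures
for n in ("scene","top"):
    im=manip.get_image(n)[:,:,::-1].astype(int);a=cv2.imread(f"pics/{n}0.png").astype(int);d=np.abs(im-a).sum(2)
    for s,X,r in(("planter",(.4755,.3848,.03),14),("jar",(.4713,-.3661,.05),14),("bowls",(.7619,.0125,.04),16),("rack",(.62,-.17,.24),20),("lowbody",(.6634,.2455,.03),8)):
        u,v=proj(n,np.array(X)).round().astype(int);w=d[max(v-r,0):v+r,max(u-r,0):u+r];print(n,s,(u,v),(w>60).mean().round(3))
    m=[ (np.round(x["centre"]).tolist(),round(x["confidence"],2)) for x in manip.recognise(n,"mug")];print(n,m,"pair expected",proj(n,np.array([.6634,.2455,.14])).round())
E
```

```text
40.0 [ 0.55812717 -0.15830412  0.15463732] [ 0.2  0.  -0.4]
scene planter (np.int64(430), np.int64(255)) 0.0
scene jar (np.int64(270), np.int64(126)) 0.157
scene bowls (np.int64(280), np.int64(237)) 0.021
scene rack (np.int64(269), np.int64(139)) 0.025
scene lowbody (np.int64(356), np.int64(265)) 0.352
scene [([360.0, 251.0], 0.64)] pair expected [359. 249.]
top planter (np.int64(206), np.int64(238)) 0.0
top jar (np.int64(457), np.int64(245)) 0.468
top bowls (np.int64(331), np.int64(149)) 0.0
top rack (np.int64(401), np.int64(179)) 0.0
top lowbody (np.int64(255), np.int64(179)) 0.543
top [([250.0, 168.0], 0.84)] pair expected [249. 170.]
```

```bash
python3 - <<'E'
from h import *
import cv2
for n in ("top","scene"):
    im=manip.get_image(n)[:,:,::-1];a=cv2.imread(f"pics/{n}0.png");print(n,[(np.round(d["centre"]).tolist(),round(d["confidence"],2)) for d in manip.recognise(n,"jar")])
    if n=="top":
        for s,I in(("before",a),("now",im)):
            h=I.astype(int);b=(h[:,:,0]-h[:,:,2]>15);y,x=np.nonzero(b[220:265,435:485]);print(s,len(x),x.mean()+435 if len(x) else 0,y.mean()+220 if len(y) else 0)
            w=(h[:,:,2]>190)&(h[:,:,1]>150)&(h[:,:,0]<150);y,x=np.nonzero(w[220:265,440:485]);print(" cap",len(x),x.mean()+440 if len(x) else 0,y.mean()+220 if len(y) else 0)
            print(h[243,440:480:5].tolist())
E
```

```text
top [([457.0, 246.0], 0.76), ([388.0, 206.0], 0.5)]
before 150 448.96 246.19333333333333
 cap 309 462.11650485436894 241.9061488673139
[[83, 121, 161], [126, 100, 78], [142, 120, 104], [136, 195, 229], [133, 190, 226], [135, 194, 228], [139, 199, 231], [67, 101, 135]]
now 146 448.958904109589 246.68493150684932
 cap 63 465.6666666666667 246.26984126984127
[[83, 122, 162], [127, 101, 78], [134, 108, 87], [108, 152, 187], [107, 151, 186], [109, 154, 188], [112, 159, 196], [68, 102, 136]]
scene [([271.0, 118.0], 0.69)]
```

The jar hasn't moved: its blue body centroid is the same, and the cap is only in the arm's shadow. The pair stands as placed and the arm is clear.

```bash
python3 -c "
from cell import manip
print(manip.job_done())"
```

```text
the job is handed in; nothing more can be done
None
```

The loose mug is seated in the rim of the mug on the small black mat with the handles a quarter turn apart. The bell plunger was pressed to its stop and released, and I handed the job in at about 40 s with the arm touching nothing; I did not check by camera that the plunger came back up.

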